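# Mount a carving blank on the ball-hitch swivel stand

## Task

Mount the carving blank on its swivel stand: first clear away every wooden offcut lying on or around the stand's round foot and take the rubber cap off the ball, putting all of them into the plywood tray. Then raise the latch handle of the ball coupler under the blank, lower the coupler over the ball until it sits fully home and level with the handle still up, and press the handle all the way down to lock it. Do not tip the coupler over, and leave the other tools where they lie.

Things in the scene. Friction and masses are not known exactly. Their poses are not given: they have to be found in the camera images.
- stand: Swivel stand, fixed. Round dark cast-iron foot 260 mm across, 10 mm thick; in its middle a steel plate 76 x 76 mm (top 16 mm above the table), a neck 20 mm thick and a steel hitch ball 50 mm across, flat below, whose top is 81 mm above the table. Origin: centre of the foot's underside; z up.
- ball (a point): Centre of the hitch ball, 56 mm above the table.
- ball_cap: Black rubber cap, a cup 60 mm across and 70.5 mm high turned upside down over the ball, standing on the square plate; 54 mm wide inside; 60 g. Origin: centre of its open lower rim, z up to its closed top. Grip it across from above and lift it 75 mm or more straight up to clear the ball.
- coupler: Ball coupler with a carving blank bolted on top, 0.86 kg, standing upright on the table. Origin: on the socket axis at the underside; z up, -x to the nose with the latch, +x to the tail (ends at x = 116 mm, 61 wide, 48 high). Grey housing 74 x 69 x 77 mm. When home it stands flat on the stand's square plate, origin on the plate's top; it may point in any direction, and friction alone holds that.
- socket (a point): Point on the coupler's socket axis 40 mm above its underside: coincides with the ball's centre when home. The socket is a cavity open downwards, 55 x 55 mm wide, roof at z = 66.5 mm, that goes over the 50 mm ball with 2.5 mm to spare each side.
- blank (a point): Grip point in the wooden blank: coupler x = +8 mm, z = 116 mm. The blank is 56 mm wide (along the coupler's y), 82 mm long at its middle (115 with its sawn ends), from z = 83 to 136 mm, on a plate 130 x 60 mm. Grip it across its width from above, near the centre of mass.
- latch (a joint): Latch angle (rad): 0 = handle down, pointing away from the nose; grows to 1.25 as its end is raised. The handle turns on a pin along the coupler's y at coupler x = -46 mm, z = 56 mm and draws a jaw that slides under the ball: shut and locked at 0, clear of the ball above about 0.75, so raise it to 0.9 or more. Friction of 0.12 N m holds it where it is left.
- handle_grip (a point): Middle of the handle's round rubber sleeve, 16 mm thick, 54 mm long along the handle: 66 mm out from the latch pin and 12 mm above it when the handle is down, so 68 mm above the coupler's underside; free space below. Can be pinched from above across the coupler's y and led in an arc about the pin.
- tray: Open plywood tray, fixed, 250 (its x) x 190 (its y) x 40 mm high, walls and floor 6 mm. Origin: centre of its underside. It stands on the other side of the stand from the coupler.
- piece_a: Oak offcut, 40 (x) x 105 (y) x 20 mm high, lying on the stand's foot. Origin: centre of its underside.
- piece_b: Pine offcut, 45 (x) x 90 (y) x 18 mm high, lying on the stand's foot. Origin: centre of its underside.
- piece_c: Dark offcut, 35 (x) x 70 (y) x 22 mm high, lying on the stand's foot. Origin: centre of its underside.
- piece_d: Pale planed offcut, 30 (x) x 100 (y) x 22 mm high, lying on the stand's foot. Origin: centre of its underside. Of the four offcuts two to four are there.
- pencil: Red pencil 152 mm long lying beside the chisel at the front right; leave it.
- hex: Grey hex key 113 mm long lying at the table's front edge, left of the stand; leave it.
- wax: Round dark tin 78 mm across, 36 mm high, behind the stand; leave it.
- sanding: Sanding block 64 x 108 x 34 mm behind the stand; leave it.
- chisel: Chisel with red handle, 255 mm long, at the front right; leave it.

How it is judged:
By the outcome, as a careful person would: the job done as asked, in the order asked, and still so for the second after the job is handed in, with the robot touching nothing.
Of piece_a, piece_b, piece_c, piece_d only 2 to 4 are there at a start; the rules pass over those that are not, and their reading is None.
At some moment in a run one of piece_a, piece_b, piece_c, piece_d may be knocked a few centimetres aside while the robot is not near it.
It also fails if it takes over 210 s, if anything falls off the work surface, if the arm or the gripper's body presses on something with over 40 N, if the wrist force passes 120 N, or if a joint passes its speed limit or range.

## Robot

A 6-joint arm with a two-finger parallel gripper is mounted at the origin on a cart in front of the work surface, level with it; the furniture and walls round the work are solid. World frame = base frame: x ahead of the robot, y to its left, z up, the work surface at z = 0. Lengths are in m, angles in rad, forces in N, time in s.
With the tool pointing down it reaches from about 0.225 to 0.875 m from the base axis. Payload 3.4 kg.
Tool frame: the origin (TCP) lies at the very end of the fingers, on their centre line; the grasp point (between the pads) lies 19 mm behind it; z points along the fingers, y is the line along which they close (so a half turn about z gives the same grasp; the last joint's range is limited). The gripper opens to 85 mm and grips with 20 to 120 N. Pads are 22 mm wide; open, the fingers measure 114 mm over their backs; the gripper's body (76 mm by 85 mm) begins 54 mm behind the grasp point. The pads swing forward as they close: fully open they stand 13 mm farther back than shut.
Start: joints at [1.21, 0.276, 1.505, -0, 1.361, -0.121], TCP at [0.137, 0.559, 0.231] pointing down, gripper open.
Joint ranges: [-2.89, 2.89], [-0.75, 2.08], [0.22, 2.7], [-1.18, 4.32], [0.11, 2.71], [-2.7, 2.7]. Speed limits (rad/s): [2.57, 2.57, 3.14, 3.14, 3.14, 3.14].

## Interface

Orientations are given as a unit quaternion [w, x, y, z].
In Python, from rig import manip, eyes gives the robot as it stands.
- The arm moves only by the tool servo_tool, never from a script. Its argument "series" is text: rows parted by semicolons, each of 7 numbers parted by spaces: the shift along the tool's x, y, z in m, then the turn, a rotation vector about the tool's x, y, z in degrees, then the closure, from 0 (fully open) to 1 (shut). In form: dx dy dz ax ay az fingers; .... A call has 1 to 5 rows; each row is the pose to reach, as a shift and turn from the pose commanded when the call began, along the tool's axes at that moment; what a row does not reach only later rows make up. A row lasts 1/10 s, in which the tool goes at most 50 mm and 8.59 degrees, less where a joint would pass 70% of its speed; a pose out of reach is approached as far as the arm can. A call with a gripper value outside its range is refused whole. The fingers move at their own pace and stop on an object; "squeeze" is the grip in N (left out, the last holds). Time passes only in rows, so rows that repeat a pose let the fingers close. It gives the time, the measured TCP pose, the force, the opening and the grip force at its end, in the units of the state.
- manip.get_state(): the state, without advancing time (a new reading comes with each control period).
- eyes.get_image(name): name is "scene" or "top" or "wrist"; returns the picture (480x640x3 uint8, red, green, blue); there is no depth.
- eyes.camera_info(name): a dict with "fx", "fy", "cx", "cy" (pixels), "eye" and "orientation" of the camera in the world. Camera axes: x right, y down, z forward; pixel columns grow to the right and rows downward; lengths in m; the calibration is good to about 2 mm. A picture is of the moment at which its call begins: read the wrist's pose just before it. camera_info takes no time and is no camera call; for the wrist camera it gives the pose at the moment of the call.
- manip.sign_off(): hands the job in; it is judged then, once.
The state is a dict: "clock": time; "qpos": joint angles; "qd": joint speeds; "effort": joint torques, N m; "position": TCP position; "ee_rot": TCP orientation; "contact_force": force on the tool from outside, world axes, zero at the start; "moment": the same for the moment, N m; "width": finger opening in m; "gripper_force": force on a finger pad.
Only numpy, scipy, OpenCV 4.12 (cv2) and the standard library are available. Lean on these libraries where they do the work, as an engineer would, in place of code of your own. Each camera call takes 0.05 s, during which the arm holds its last target. There are 200 camera calls.

## Working session

There is one attempt and no reset: what is moved stays moved. The work goes in short steps, Python scripts to look and compute and a tool call to move; the robot and the scene stay as the last step left them, time stands still between calls to the robot, and variables do not carry over. Pictures are saved under pics/ and viewed, at most 14 in all, crops included, and the job is handed in when it is done.

Besides the shell and the picture viewer there is one more tool, called after "Emit:" as a command line: name --argument value ..., lists and objects as JSON in quotes. servo_tool: Moves the arm, as the interface text tells. Its arguments: {"type":"object","properties":{"series":{"type":"string"},"squeeze":{"type":"number"}},"required":["series"]}

```bash
ls; mkdir -p pics; python3 - <<'E'
from rig import manip, eyes
import cv2
for n in ("scene","top"):
    cv2.imwrite(f"pics/{n}0.png",eyes.get_image(n)[:,:,::-1]); print(n,eyes.camera_info(n))
print(eyes.camera_info("wrist"));print(manip.get_state())
E
```

```text
pics
scene {'fx': 510.8320688595656, 'fy': 510.8320688595656, 'cx': 309.2268416801873, 'cy': 239.98874172424559, 'eye': array([-0.1991419 , -0.81843254,  0.82761966]), 'orientation': array([-0.42531274,  0.81284373, -0.35120023,  0.18722325])}
top {'fx': 463.1990225241326, 'fy': 463.1990225241326, 'cx': 326.5074357424289, 'cy': 243.73646261732776, 'eye': array([ 0.42655885, -0.11735547,  1.41045438]), 'orientation': array([-0.03649812,  0.70999129, -0.70268576,  0.02851294])}
{'fx': 350.6557840773894, 'fy': 350.6557840773894, 'cx': 316.7809881677554, 'cy': 243.79635194357166, 'eye': array([0.07084821, 0.57412028, 0.37364384]), 'orientation': array([0.10734635, 0.77948286, 0.61160089, 0.08262924])}
{'clock': 0.1, 'qpos': array([ 1.21000083e+00,  2.76536937e-01,  1.50597396e+00, -5.78746103e-06,
        1.36071889e+00, -1.20971739e-01]), 'qd': array([-0.00141885, -0.001957  , -0.00296067, -0.00053646,  0.00020827,
       -0.00032086]), 'effort': array([ 4.76520690e-04, -4.17708778e+01, -2.46400416e+01, -1.46692009e-04,
        5.85646936e-03,  1.90569114e-05]), 'position': array([0.13640836, 0.55811168, 0.23053624]), 'ee_rot': array([-1.92530356e-04,  1.19624080e-01,  9.92818921e-01, -7.95609039e-04]), 'contact_force': array([1.14625104, 0.38687976, 0.26284078]), 'moment': array([-0.00555013, -0.04514247,  0.01013435]), 'gripper_force': 0.0, 'width': 0.0854781432828172}
```

View pics/scene0.png

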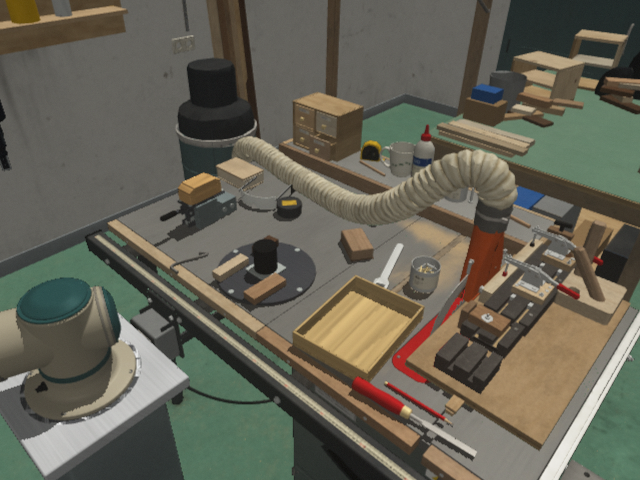

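View pics/top0.png

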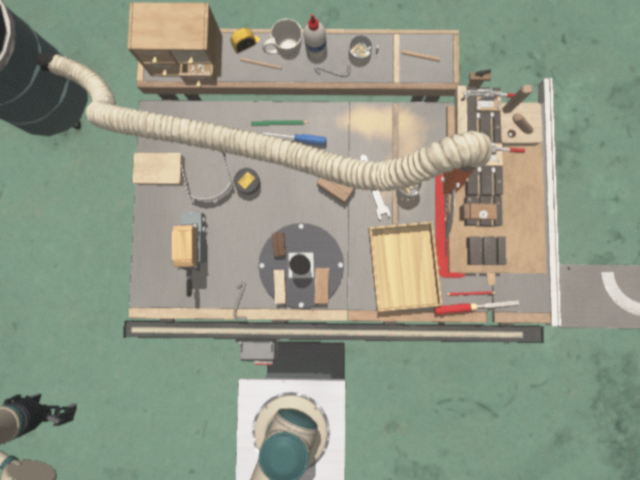

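The scene view shows three offcuts on the foot: dark one behind the cap, pale one left, and brown one right. The tray is at right (405,268 in top) and the coupler at left (185,245). I'll enlarge both views.

```bash
cat > h.py <<'E'
import numpy as np, cv2
from scipy.spatial.transform import Rotation as R
from rig import manip, eyes
def rot(q): return R.from_quat([q[1],q[2],q[3],q[0]])
def ray(ci,u,v):
    d=np.array([(u-ci['cx'])/ci['fx'],(v-ci['cy'])/ci['fy'],1.]); return np.array(ci['eye']),rot(ci['orientation']).apply(d)
def at(ci,u,v,z):
    e,d=ray(ci,u,v); return e+d*(z-e[2])/d[2]
def tri(obs):
    A=np.zeros((3,3));b=np.zeros(3)
    for ci,u,v in obs:
        e,d=ray(ci,u,v);d/=np.linalg.norm(d);P=np.eye(3)-np.outer(d,d);A+=P;b+=P@e
    return np.linalg.solve(A,b)
def proj(ci,p):
    c=rot(ci['orientation']).inv().apply(np.array(p)-ci['eye']); return ci['fx']*c[0]/c[2]+ci['cx'],ci['fy']*c[1]/c[2]+ci['cy']
def crop(img,x0,y0,w,h,s):
    c=cv2.resize(img[y0:y0+h,x0:x0+w],None,fx=s,fy=s,interpolation=cv2.INTER_CUBIC)
    for k in range(0,w,10): cv2.putText(c,str(x0+k),(k*s,8),0,.3,(0,0,255),1) if k%20==0 else 0; cv2.line(c,(k*s,9),(k*s,13),(0,0,255),1)
    for k in range(0,h,10): cv2.putText(c,str(y0+k),(0,k*s+4),0,.3,(0,0,255),1) if k%20==0 else 0
    return c
E
python3 - <<'E'
from h import *
t=cv2.imread("pics/top0.png");s=cv2.imread("pics/scene0.png")
cv2.imwrite("pics/t1.png",crop(t,160,200,200,115,4)); cv2.imwrite("pics/s1.png",crop(s,155,165,170,140,4))
E
```

```text
(no output)
```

View pics/t1.png

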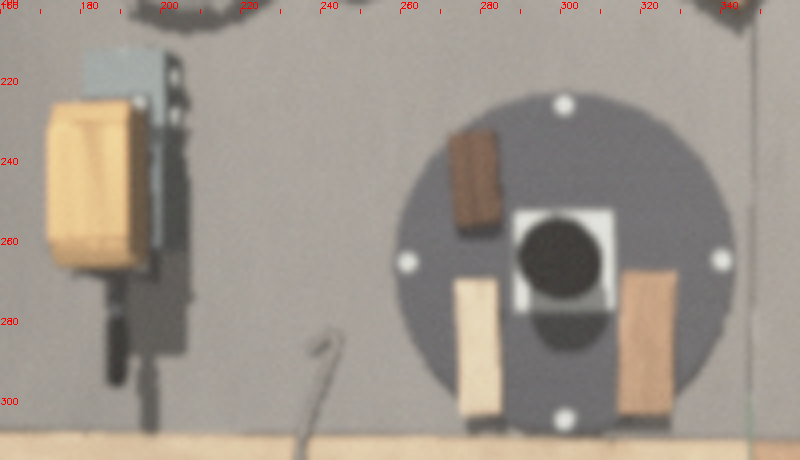

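View pics/s1.png

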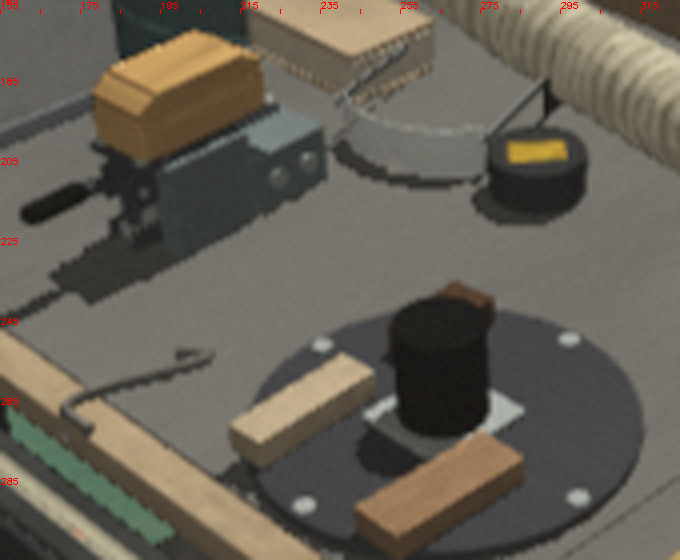

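The crops show three pieces: c at top (279,244.5), d at (279.6,286.6) and a at (321.7,285.5). The cap top is at (299.8,264.5). The coupler has its tail up (+x), and the handle sleeve, near (189,288), points at the robot.

```bash
python3 - <<'E'
from h import *
np.set_printoptions(precision=4,suppress=True)
T=eyes.camera_info("top");S=eyes.camera_info("scene")
for n,t,s in [("cap",(299.8,264.5),(265,246.3)),("d",(279.6,286.6),(230.7,264.2)),("a",(321.7,285.5),(265.3,286)),("sleeve",(189.3,288),(168.7,216.3))]:
    print(n,tri([(T,*t),(S,*s)]))
c=lambda u,v:(160+u/4,200+v/4)
def P(n,z,pts):
    q=np.array([at(T,*c(*p),z)[:2] for p in pts]); print(n,q.mean(0),q.tolist() and np.round(q,3).tolist())
P("c",.032,[(447,134),(497,130),(502,222),(457,226)])
P("d",.032,[(455,280),(498,278),(502,413),(459,416)])
P("a",.030,[(620,271),(677,270),(672,414),(618,413)])
P("foot",.01,[(564,105),(408,262),(722,260),(565,420)])
P("plate",.016,[(514,210),(613,210),(613,311),(514,311)])
P("cap",.0865,[(560,258)])
P("blanktop",.136,[(48,125),(130,122),(132,240),(55,240)])
P("sleeve",.068,[(117,300),(117,385)])
P("tail",.048,[(84,47),(166,50)])
tr=[(369,227),(434,223),(441,308),(378,314)]
P("tray",.04,[((a-160)*4,(b-200)*4) for a,b in tr])
E
```

```text
cap [ 0.4891 -0.0269  0.0874]
d [0.4253 0.0359 0.0335]
a [ 0.4298 -0.0887  0.0299]
sleeve [0.4188 0.2927 0.0702]
c [0.55   0.0412] [[0.583, 0.063], [0.586, 0.026], [0.517, 0.021], [0.514, 0.054]]
d [0.4245 0.0366] [[0.474, 0.055], [0.475, 0.023], [0.376, 0.018], [0.373, 0.05]]
a [ 0.4293 -0.0881] [[0.482, -0.068], [0.483, -0.11], [0.376, -0.107], [0.377, -0.067]]
foot [ 0.4894 -0.0249] [[0.608, -0.022], [0.488, 0.094], [0.492, -0.144], [0.37, -0.027]]
plate [ 0.4897 -0.0244] [[0.527, 0.014], [0.528, -0.061], [0.452, -0.062], [0.451, 0.012]]
cap [ 0.4882 -0.0265] [[0.488, -0.027]]
blanktop [0.5355 0.2959] [[0.575, 0.328], [0.577, 0.271], [0.495, 0.266], [0.495, 0.319]]
sleeve [0.4246 0.2947] [[0.455, 0.296], [0.394, 0.293]]
tail [0.6428 0.3031] [[0.644, 0.334], [0.642, 0.272]]
tray [ 0.4843 -0.335 ] [[0.604, -0.227], [0.618, -0.42], [0.367, -0.438], [0.348, -0.254]]
```

Emit:
servo_tool --series "-0.24 -0.24 0 0 0 -13.7 0; -0.24 -0.24 0 0 0 -13.7 0; -0.24 -0.24 0 0 0 -13.7 0; -0.24 -0.24 0 0 0 -13.7 0; -0.24 -0.24 0 0 0 -13.7 0" --squeeze 40

```text
clock: 0.6
position: [0.2663, 0.3436, 0.231]
ee_rot: [0.0, -0.0, 1.0, -0.0]
contact_force: [1.6, -0.2, 1.0]
width: 0.0854
gripper_force: 0.0
```

Emit:
servo_tool --series "-0.12 -0.2 0 0 0 0 0; -0.12 -0.2 0 0 0 0 0; -0.12 -0.2 0 0 0 0 0; -0.12 -0.2 0 0 0 0 0; -0.12 -0.2 0 0 0 0 0"

```text
clock: 1.1
position: [0.3868, 0.1426, 0.2312]
ee_rot: [0.0, 0.001, 1.0, -0.0]
contact_force: [0.1, 0.7, -0.7]
width: 0.0853
gripper_force: 0.0
```

Emit:
servo_tool --series "-0.102 -0.17 0.06 0 0 0 0; -0.102 -0.17 0.06 0 0 0 0; -0.102 -0.17 0.06 0 0 0 0; -0.102 -0.17 0.06 0 0 0 0; -0.102 -0.17 0.06 0 0 0 0"

```text
clock: 1.6
position: [0.4895, -0.029, 0.1693]
ee_rot: [-0.001, 0.003, 1.0, -0.001]
contact_force: [0.3, 1.4, 0.0]
width: 0.0854
gripper_force: 0.0
```

```bash
python3 - <<'E'
from h import *
ci=eyes.camera_info("wrist"); cv2.imwrite("pics/w1.png",eyes.get_image("wrist")[:,:,::-1]); print(ci); print(manip.get_state()['position'])
E
```

```text
{'fx': 350.6557840773894, 'fy': 350.6557840773894, 'cx': 316.7809881677554, 'cy': 243.79635194357166, 'eye': array([ 0.42209291, -0.02876289,  0.31248762]), 'orientation': array([0.09648194, 0.70262045, 0.69867094, 0.09420542])}
[ 0.48866807 -0.02766133  0.16953656]
```

View pics/w1.png

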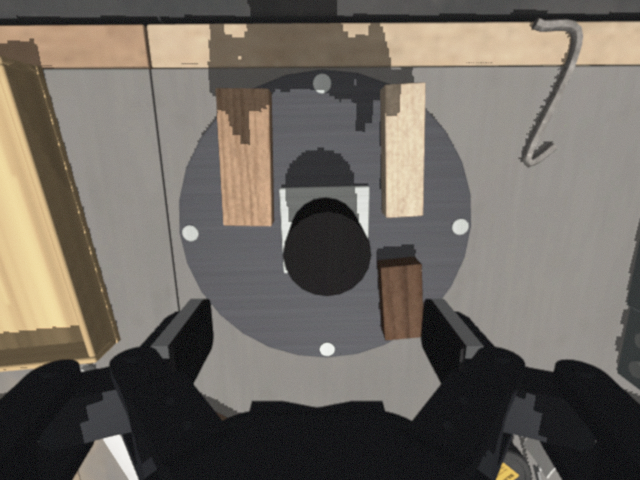

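The wrist view is consistent with the estimate: the cap at (327,253) is centred between the fingers, with pieces a, d and c around it. Lowering onto the cap, gripping and lifting.

Emit:
servo_tool --series "0 0 0.05 0 0 0 0; 0 0 0.09 0 0 0 0; 0 0 0.118 0 0 0 0; 0 0 0.118 0 0 0 1; 0 0 0.118 0 0 0 1"

```text
clock: 2.15
position: [0.4873, -0.0237, 0.0539]
ee_rot: [-0.0, -0.0, 1.0, 0.0]
contact_force: [-5.2, 1.5, 4.4]
width: 0.0598
gripper_force: 43.0
```

Emit:
servo_tool --series "0 0 0 0 0 0 1; 0 0 0 0 0 0 1; 0 0 0 0 0 0 1; 0 0 0 0 0 0 1; 0 0 -0.01 0 0 0 1"

```text
clock: 2.65
position: [0.487, -0.0242, 0.063]
ee_rot: [-0.001, 0.0, 1.0, 0.001]
contact_force: [-0.7, 4.2, -3.1]
width: 0.0599
gripper_force: 43.6
```

Emit:
servo_tool --series "0 0 -0.05 0 0 0 1; 0 0 -0.1 0 0 0 1; 0 0 -0.12 0 0 0 1; -0.01 -0.05 -0.12 0 0 0 1; -0.014 -0.1 -0.12 0 0 0 1"

```text
clock: 3.15
position: [0.504, -0.1253, 0.1863]
ee_rot: [0.003, -0.002, 1.0, -0.002]
contact_force: [0.9, 0.6, -0.9]
width: 0.0596
gripper_force: 45.3
```

Emit:
servo_tool --series "-0.033 -0.24 0 0 0 0 1; -0.033 -0.24 0 0 0 0 1; -0.033 -0.24 0 0 0 0 1; -0.033 -0.24 0 0 0 0 1; -0.033 -0.24 0 0 0 0 1"

```text
clock: 3.65
position: [0.5346, -0.3682, 0.1845]
ee_rot: [0.001, 0.001, 1.0, -0.002]
contact_force: [0.9, -0.2, -0.4]
width: 0.0596
gripper_force: 45.3
```

Emit:
servo_tool --series "0 0 0.05 0 0 0 1; 0 0 0.1 0 0 0 1; 0 0 0.128 0 0 0 1; 0 0 0.133 0 0 0 1; 0 0 0.133 0 0 0 0.15"

```text
clock: 4.15
position: [0.5346, -0.3646, 0.0505]
ee_rot: [0.0, 0.0, 1.0, -0.001]
contact_force: [0.8, -0.3, 0.8]
width: 0.0716
gripper_force: 0.0
```

Emit:
servo_tool --series "0 0 0 0 0 0 0.15; 0 0 -0.05 0 0 0 0.15; 0 0 -0.1 0 0 0 0.15; 0 0 -0.12 0 0 0 0; 0.01 0.04 -0.12 0 0 0 0"

```text
clock: 4.65
position: [0.5293, -0.3303, 0.1783]
ee_rot: [0.007, 0.002, 1.0, -0.007]
contact_force: [0.3, 0.6, -0.3]
width: 0.0855
gripper_force: 0.0
```

Emit:
servo_tool --series "0.1 0.239 0 0 0 0 0; 0.1 0.239 0 0 0 0 0; 0.1 0.239 0 0 0 0 0; 0.1 0.239 0 0 0 0 0; 0.1 0.239 0 0 0 0 0"

```text
clock: 5.15
position: [0.4285, -0.0918, 0.1731]
ee_rot: [0.003, 0.001, 1.0, -0.001]
contact_force: [0.6, 1.4, 0.4]
width: 0.0855
gripper_force: 0.0
```

```bash
python3 - <<'E'
from h import *
print(manip.get_state()['position'])
ci=eyes.camera_info("wrist"); im=eyes.get_image("wrist")[:,:,::-1]; t=eyes.get_image("top")[:,:,::-1]
cv2.imwrite("pics/m2.png",np.hstack([cv2.resize(im,(400,300)),crop(t,250,215,200,150,2)])); print(ci)
E
```

```text
[ 0.42854997 -0.09184425  0.17310309]
{'fx': 350.6557840773894, 'fy': 350.6557840773894, 'cx': 316.7809881677554, 'cy': 243.79635194357166, 'eye': array([ 0.36005303, -0.09176776,  0.3157796 ]), 'orientation': array([0.09922084, 0.70075319, 0.69980866, 0.09678861])}
```

View pics/m2.png

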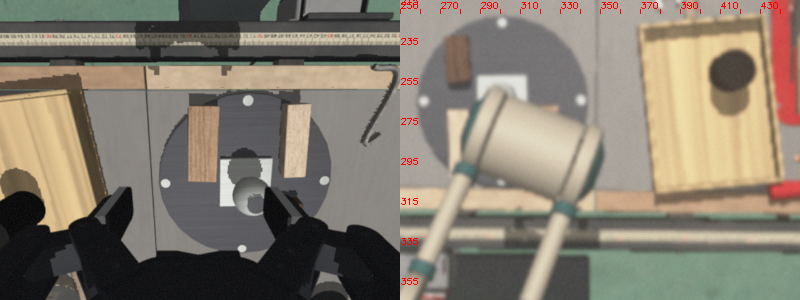

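The cap is in the tray (top about (413,255)) and the ball is bare. Piece a is still in place, so I'm lowering onto it.

Emit:
servo_tool --series "0 0.004 0.05 0 0 0 0; 0 0.004 0.1 0 0 0 0; 0 0.004 0.14 0 0 0 0; 0 0.004 0.154 0 0 0 0; 0 0.004 0.154 0 0 0 0"

```text
clock: 5.75
position: [0.4285, -0.0894, 0.016]
ee_rot: [-0.0, 0.0, 1.0, -0.0]
contact_force: [0.6, 0.3, 0.4]
width: 0.0852
gripper_force: 0.0
```

Emit:
servo_tool --series "0 0 0 0 0 0 1; 0 0 0 0 0 0 1; 0 0 0 0 0 0 1; 0 0 0 0 0 0 1; 0 0 0 0 0 0 1"

```text
clock: 6.25
position: [0.4294, -0.0894, 0.0179]
ee_rot: [0.002, 0.0, 1.0, -0.001]
contact_force: [-0.3, 0.3, 6.6]
width: 0.0389
gripper_force: 40.0
```

Emit:
servo_tool --series "0 0 -0.05 0 0 0 1; 0 0 -0.1 0 0 0 1; 0 -0.03 -0.12 0 0 0 1; 0.003 -0.08 -0.12 0 0 0 1; 0.006 -0.13 -0.12 0 0 0 1"

```text
clock: 6.75
position: [0.4227, -0.2201, 0.1386]
ee_rot: [0.002, -0.001, 1.0, -0.001]
contact_force: [0.9, -0.8, -1.1]
width: 0.0386
gripper_force: 41.4
```

Emit:
servo_tool --series "0.001 -0.05 0 0 0 0 1; 0.002 -0.092 0 0 0 0 1; 0.002 -0.092 0.04 0 0 0 1; 0.002 -0.092 0.09 0 0 0 1; 0.002 -0.092 0.115 0 0 0 1"

```text
clock: 7.25
position: [0.42, -0.3111, 0.0222]
ee_rot: [0.0, 0.001, 1.0, 0.0]
contact_force: [-6.9, 12.0, 68.5]
width: 0.0389
gripper_force: 64.0
```

Emit:
servo_tool --series "0 0 0.004 0 0 0 1; 0 0 0.004 0 0 0 0.35; 0 0 0.004 0 0 0 0.35; 0 0 -0.04 0 0 0 0.35; 0 0 -0.09 0 0 0 0.35"

```text
clock: 7.75
position: [0.4186, -0.3094, 0.1107]
ee_rot: [-0.002, 0.0, 1.0, 0.002]
contact_force: [0.9, -1.0, 0.2]
width: 0.0554
gripper_force: 0.0
```

Emit:
servo_tool --series "0 0.03 -0.04 0 0 0 0; 0 0.08 -0.05 0 0 0 0; 0 0.13 -0.05 0 0 0 0; 0 0.18 -0.05 0 0 0 0; 0 0.23 -0.05 0 0 0 0"

```text
clock: 8.25
position: [0.4197, -0.0799, 0.1618]
ee_rot: [0.001, 0.001, 1.0, -0.0]
contact_force: [1.0, 0.1, 0.4]
width: 0.0855
gripper_force: 0.0
```

Emit:
servo_tool --series "-0.002 0.05 0 0 0 0 0; -0.002 0.1 0 0 0 0 0; -0.002 0.116 0 0 0 0 0; -0.002 0.116 0 0 0 0 0; -0.002 0.116 0 0 0 0 0"

```text
clock: 8.75
position: [0.4222, 0.0342, 0.1615]
ee_rot: [0.0, -0.0, 1.0, -0.0]
contact_force: [-0.6, -0.3, 0.7]
width: 0.0856
gripper_force: 0.0
```

```bash
python3 - <<'E'
from h import *
print(manip.get_state()['position'])
ci=eyes.camera_info("wrist"); im=eyes.get_image("wrist")[:,:,::-1]; t=eyes.get_image("top")[:,:,::-1]
cv2.imwrite("pics/m3.png",np.hstack([cv2.resize(im,(400,300)),crop(t,250,215,200,150,2)])); print(ci['eye'],ci['orientation'])
E
```

```text
[0.42216075 0.03415783 0.16146796]
[0.35451471 0.0338658  0.30453621] [0.09650388 0.70049261 0.70064163 0.09538557]
```

View pics/m3.png

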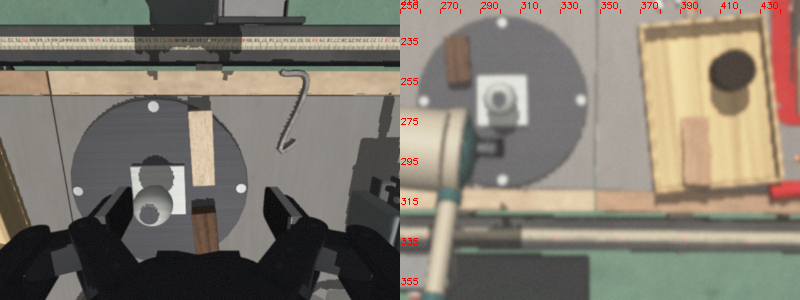

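Piece a is in the tray near its front wall, rows 273–307 in the top view. Piece d lies as measured under the gripper. Picking d.

Emit:
servo_tool --series "0 0.003 0.05 0 0 0 0; 0 0.003 0.1 0 0 0 0; 0 0.003 0.135 0 0 0 0; 0 0.003 0.144 0 0 0 0; 0 0.003 0.144 0 0 0 0"

```text
clock: 9.35
position: [0.4216, 0.0364, 0.0165]
ee_rot: [-0.001, 0.001, 1.0, 0.0]
contact_force: [0.1, -0.1, 0.2]
width: 0.0855
gripper_force: 0.0
```

Emit:
servo_tool --series "0 0 0 0 0 0 1; 0 0 0 0 0 0 1; 0 0 0 0 0 0 1; 0 0 0 0 0 0 1; 0 0 0 0 0 0 1"

```text
clock: 9.85
position: [0.4232, 0.0373, 0.0186]
ee_rot: [0.001, 0.0, 1.0, -0.0]
contact_force: [-0.8, -0.2, 7.4]
width: 0.0291
gripper_force: 38.7
```

Emit:
servo_tool --series "0 0 -0.05 0 0 0 1; 0 0 -0.1 0 0 0 1; 0 -0.03 -0.14 0 0 0 1; -0.005 -0.08 -0.14 0 0 0 1; -0.01 -0.13 -0.14 0 0 0 1"

```text
clock: 10.35
position: [0.4331, -0.0933, 0.1599]
ee_rot: [0.003, -0.001, 1.0, -0.001]
contact_force: [1.0, -0.2, -0.8]
width: 0.029
gripper_force: 39.9
```

Emit:
servo_tool --series "-0.004 -0.05 0 0 0 0 1; -0.007 -0.1 0 0 0 0 1; -0.007 -0.15 0 0 0 0 1; -0.007 -0.2 0 0 0 0 1; -0.007 -0.235 0 0 0 0 1"

```text
clock: 10.85
position: [0.4387, -0.3305, 0.1578]
ee_rot: [0.001, 0.001, 1.0, -0.001]
contact_force: [1.2, 0.3, -0.6]
width: 0.029
gripper_force: 39.8
```

Emit:
servo_tool --series "0 -0.05 0 0 0 0 1; 0 -0.05 0.05 0 0 0 1; 0 -0.05 0.09 0 0 0 1; 0 -0.05 0.115 0 0 0 1; 0 -0.05 0.124 0 0 0 1"

```text
clock: 11.35
position: [0.4372, -0.3755, 0.0306]
ee_rot: [-0.002, 0.0, 1.0, 0.002]
contact_force: [0.2, -0.5, -0.5]
width: 0.029
gripper_force: 39.8
```

Emit:
servo_tool --series "0 0 0.008 0 0 0 1; 0 0 0.008 0 0 0 0.45; 0 0 0.008 0 0 0 0.45; 0 0 -0.04 0 0 0 0.45; 0 0 -0.09 0 0 0 0.45"

```text
clock: 11.85
position: [0.4385, -0.3766, 0.1244]
ee_rot: [-0.001, 0.0, 1.0, 0.001]
contact_force: [0.2, -0.8, -0.6]
width: 0.0468
gripper_force: 0.0
```

Emit:
servo_tool --series "0 0.02 -0.045 0 0 0 0; -0.015 0.067 -0.045 0 0 0 0; -0.03 0.114 -0.045 0 0 0 0; -0.045 0.161 -0.045 0 0 0 0; -0.06 0.208 -0.045 0 0 0 0"

```text
clock: 12.35
position: [0.4999, -0.1677, 0.1705]
ee_rot: [0.002, 0.001, 1.0, -0.001]
contact_force: [0.2, -0.4, -0.2]
width: 0.0852
gripper_force: 0.0
```

Emit:
servo_tool --series "-0.051 0.21 0 0 0 0 0; -0.051 0.21 0 0 0 0 0; -0.051 0.21 0 0 0 0 0; -0.051 0.21 0 0 0 0 0; -0.051 0.21 0 0 0 0 0"

```text
clock: 12.85
position: [0.5514, 0.0453, 0.1702]
ee_rot: [0.002, -0.002, 1.0, 0.001]
contact_force: [0.4, 0.1, 0.5]
width: 0.0857
gripper_force: 0.0
```

```bash
python3 - <<'E'
from h import *
print(manip.get_state()['position'])
ci=eyes.camera_info("wrist"); im=eyes.get_image("wrist")[:,:,::-1]; t=eyes.get_image("top")[:,:,::-1]
cv2.imwrite("pics/m4.png",np.hstack([cv2.resize(im,(400,300)),crop(t,250,215,200,150,2)])); print(ci['eye'],ci['orientation'])
E
```

```text
[0.55135271 0.04528443 0.17024663]
[0.48316366 0.04441938 0.31306366] [0.09676291 0.6994646  0.70129947 0.09780213]
```

View pics/m4.png

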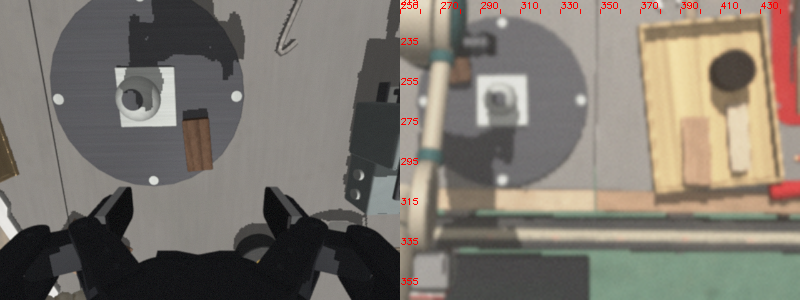

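Piece d is in the tray. Piece c is centred under the gripper at wrist (317,230). Picking c.

Emit:
servo_tool --series "0 -0.001 0.05 0 0 0 0; 0 -0.001 0.1 0 0 0 0; 0 -0.001 0.14 0 0 0 0; 0 -0.001 0.152 0 0 0 0; 0 -0.001 0.152 0 0 0 0"

```text
clock: 13.45
position: [0.5492, 0.0386, 0.0155]
ee_rot: [-0.001, 0.001, 1.0, -0.0]
contact_force: [-0.6, -0.1, -0.4]
width: 0.0859
gripper_force: 0.0
```

Emit:
servo_tool --series "0 0 0 0 0 0 1; 0 0 0 0 0 0 1; 0 0 0 0 0 0 1; 0 0 0 0 0 0 1; 0 0 0 0 0 0 1"

```text
clock: 13.95
position: [0.5514, 0.0397, 0.0183]
ee_rot: [0.002, 0.0, 1.0, -0.0]
contact_force: [-1.4, -1.0, 6.3]
width: 0.0342
gripper_force: 39.0
```

Emit:
servo_tool --series "0 0 -0.05 0 0 0 1; 0 0 -0.1 0 0 0 1; 0 -0.03 -0.14 0 0 0 1; 0 -0.08 -0.14 0 0 0 1; 0 -0.13 -0.14 0 0 0 1"

```text
clock: 14.45
position: [0.5512, -0.0912, 0.1594]
ee_rot: [0.003, -0.001, 1.0, -0.001]
contact_force: [0.3, -0.4, -0.8]
width: 0.034
gripper_force: 40.0
```

Emit:
servo_tool --series "0.005 -0.05 0 0 0 0 1; 0.01 -0.1 0 0 0 0 1; 0.01 -0.15 0 0 0 0 1; 0.01 -0.2 0 0 0 0 1; 0.01 -0.2 0.04 0 0 0 1"

```text
clock: 14.95
position: [0.5443, -0.3002, 0.1219]
ee_rot: [0.007, 0.003, 1.0, -0.007]
contact_force: [1.0, -0.1, -0.3]
width: 0.0341
gripper_force: 40.0
```

Emit:
servo_tool --series "0 0 0.05 0 0 0 1; 0 0 0.076 0 0 0 1; 0 0 0.084 0 0 0 1; 0 0 0.09 0 0 0 1; 0 0 0.09 0 0 0 0.42"

```text
clock: 15.45
position: [0.5406, -0.2899, 0.0292]
ee_rot: [0.001, 0.0, 1.0, -0.001]
contact_force: [0.6, 0.1, 0.1]
width: 0.0474
gripper_force: 0.3
```

Emit:
servo_tool --series "0 0 0 0 0 0 0.42; 0 0 -0.05 0 0 0 0.42; 0 0 -0.1 0 0 0 0.42; 0 0 -0.15 0 0 0 0.2; 0 0 -0.15 0 0 0 0.2"

```text
clock: 15.95
position: [0.5445, -0.2932, 0.1857]
ee_rot: [0.007, 0.0, 1.0, -0.005]
contact_force: [1.0, 0.2, -0.3]
width: 0.0686
gripper_force: 0.0
```

Emit:
servo_tool --series "0.05 0.24 0 0 0 0 0; 0.05 0.24 0 0 0 0 0; 0.05 0.24 0 0 0 0 0; 0.05 0.24 0 0 0 0 0; 0.05 0.24 0 0 0 0 0"

```text
clock: 16.45
position: [0.4896, -0.0482, 0.1769]
ee_rot: [0.001, 0.0, 1.0, 0.0]
contact_force: [-0.0, 1.2, -0.1]
width: 0.0853
gripper_force: 0.0
```

Emit:
servo_tool --series "0.05 0.24 0 0 0 0 0; 0.05 0.24 0 0 0 0 0; 0.05 0.24 0 0 0 0 0; 0.05 0.24 0 0 0 0 0; 0.05 0.24 0 0 0 0 0"

```text
clock: 16.95
position: [0.4398, 0.1921, 0.1771]
ee_rot: [0.001, 0.0, 1.0, 0.0]
contact_force: [1.1, 1.0, -0.7]
width: 0.0854
gripper_force: 0.0
```

Emit:
servo_tool --series "0.02 0.05 0 0 0 0 0; 0.023 0.1 0 0 0 0 0; 0.023 0.106 0 0 0 0 0; 0.023 0.106 0 0 0 0 0; 0.023 0.106 0 0 0 0 0"

```text
clock: 17.45
position: [0.4174, 0.295, 0.1763]
ee_rot: [0.0, 0.0, 1.0, -0.001]
contact_force: [0.2, -0.2, 0.2]
width: 0.0854
gripper_force: 0.0
```

```bash
python3 - <<'E'
from h import *
print(manip.get_state()['position'])
ci=eyes.camera_info("wrist"); im=eyes.get_image("wrist")[:,:,::-1]; t=eyes.get_image("top")[:,:,::-1].copy();t2=eyes.get_image("scene")[:,:,::-1].copy()
cv2.imwrite("pics/w5.png",im);cv2.imwrite("pics/top5.png",t);cv2.imwrite("pics/scene5.png",t2)
c1=crop(t,360,215,90,100,4)
cv2.imwrite("pics/m5.png",np.hstack([cv2.resize(im,(440,330)),cv2.resize(c1,(297,330))])); print(ci['eye'],ci['orientation'])
E
```

```text
[0.4173919  0.29495989 0.17633848]
[0.34976894 0.29476681 0.31944011] [0.09657927 0.70087592 0.70028153 0.09513764]
```

View pics/m5.png

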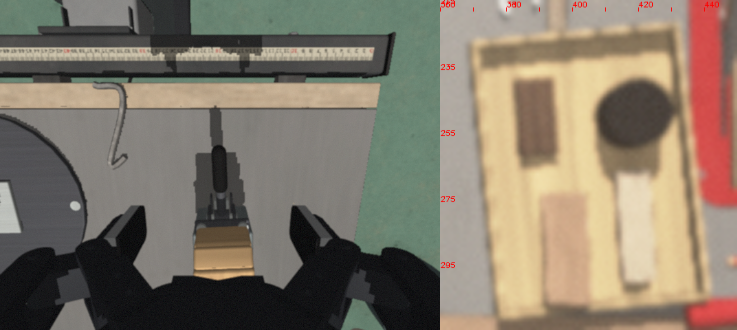

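All three pieces and the cap are in the tray. The handle sleeve is centred at wrist (318.5,247). Checking piece a's seating in the scene view and computing the sleeve position.

```bash
python3 - <<'E'
from h import *
ci=eyes.camera_info("wrist"); k=640/440
for p in [(219,147),(219,170),(219,193)]: print(at(ci,p[0]*k,p[1]*k,.074))
s=cv2.imread("pics/scene5.png"); cv2.imwrite("pics/s5.png",crop(s,285,265,150,120,4))
E
```

```text
[0.39639045 0.29493713 0.074     ]
[0.4211094  0.29488259 0.074     ]
[0.44718254 0.29482506 0.074     ]
```

View pics/s5.png

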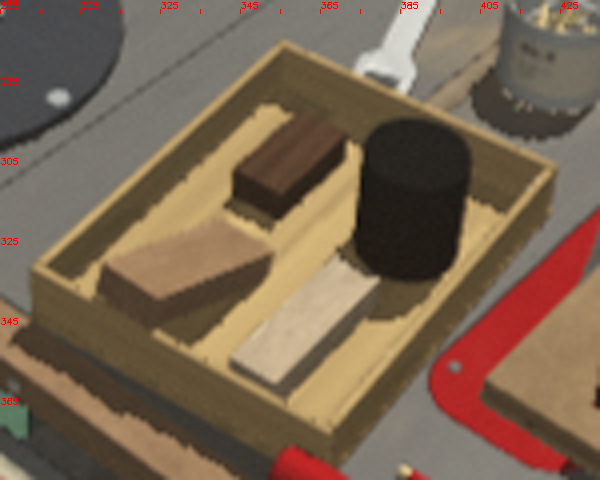

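Piece a leans on the tray's front wall, with a shadow under its near edge at (200,320). I'll regrip it and shift it inward.

Emit:
servo_tool --series "0 -0.25 0 0 0 0 0.35; 0 -0.25 0 0 0 0 0.35; 0 -0.25 0 0 0 0 0.35; 0 -0.25 0 0 0 0 0.35; 0 -0.25 0 0 0 0 0.35"

```text
clock: 18.1
position: [0.4165, 0.0429, 0.1766]
ee_rot: [0.0, 0.001, 1.0, -0.0]
contact_force: [0.3, -0.7, 0.3]
width: 0.0557
gripper_force: 0.0
```

Emit:
servo_tool --series "-0.005 -0.25 0 0 0 0 0.35; -0.005 -0.25 0 0 0 0 0.35; -0.005 -0.25 0 0 0 0 0.35; -0.005 -0.25 0 0 0 0 0.35; -0.005 -0.25 0 0 0 0 0.35"

```text
clock: 18.6
position: [0.4206, -0.2073, 0.1766]
ee_rot: [0.0, 0.002, 1.0, -0.0]
contact_force: [1.9, 0.2, 0.8]
width: 0.0556
gripper_force: 0.0
```

Emit:
servo_tool --series "0 -0.05 0 0 0 0 0.35; 0 -0.1 0 0 0 0 0.35; 0 -0.107 0.05 0 0 0 0.35; 0 -0.107 0.09 0 0 0 0.35; 0 -0.107 0.09 0 0 0 0.35"

```text
clock: 19.1
position: [0.4171, -0.3094, 0.0816]
ee_rot: [-0.004, 0.002, 1.0, 0.004]
contact_force: [-0.4, 1.2, 0.5]
width: 0.0554
gripper_force: 0.0
```

```bash
python3 - <<'E'
from h import *
print(manip.get_state()['position'])
ci=eyes.camera_info("wrist"); im=eyes.get_image("wrist")[:,:,::-1]
cv2.imwrite("pics/w6.png",im); print(ci['eye'],ci['orientation'])
T=eyes.camera_info("top")
k=3.3
for p in [(568,250),(636,231),(543,195),(588,195),(588,306),(548,306)]: print(at(T,360+(p[0]-440)/k,215+p[1]/k,.035))
E
```

```text
[ 0.41709435 -0.30935344  0.08159661]
[ 0.3507881  -0.31065291  0.22531477] [0.09017758 0.70312851 0.6988803  0.0951033 ]
[ 0.41616618 -0.31582951  0.035     ]
[ 0.43373977 -0.37660659  0.035     ]
[ 0.46500713 -0.29361447  0.035     ]
[ 0.46543231 -0.33390299  0.035     ]
[ 0.36672832 -0.33344157  0.035     ]
[ 0.36632526 -0.29786731  0.035     ]
```

View pics/w6.png

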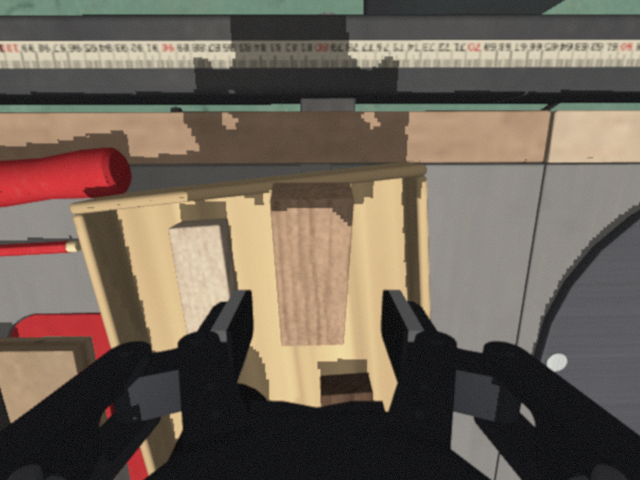

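Piece a's near end rests on the tray's front wall (rows 183–210), and the far end is at row 345. Gripping it, moving it 13 mm inward and releasing.

Emit:
servo_tool --series "0 -0.002 0.03 0 0 0 0.35; 0 -0.002 0.05 0 0 0 0.35; 0 -0.002 0.05 0 0 0 1; 0 -0.002 0.05 0 0 0 1; 0 -0.002 0.05 0 0 0 1"

```text
clock: 19.65
position: [0.4231, -0.3142, 0.0385]
ee_rot: [0.002, 0.0, 1.0, -0.001]
contact_force: [0.2, 0.2, -1.5]
width: 0.0387
gripper_force: 41.1
```

Emit:
servo_tool --series "0 0 0 0 0 0 1; 0 0 -0.02 0 0 0 1; -0.014 0 -0.02 0 0 0 1; -0.014 0 -0.02 0 0 0 1; -0.014 0 -0.004 0 0 0 1"

```text
clock: 20.15
position: [0.438, -0.3144, 0.0417]
ee_rot: [0.002, -0.0, 1.0, -0.002]
contact_force: [0.7, -0.1, -0.0]
width: 0.0378
gripper_force: 41.1
```

Emit:
servo_tool --series "0 0 0 0 0 0 0.38; 0 0 0 0 0 0 0.38; 0 0 0 0 0 0 0.38; 0 0 -0.04 0 0 0 0.38; 0 0 -0.09 0 0 0 0.38"

```text
clock: 20.65
position: [0.4345, -0.3119, 0.1295]
ee_rot: [-0.002, 0.0, 1.0, 0.002]
contact_force: [0.4, 0.0, 0.4]
width: 0.0529
gripper_force: 0.0
```

Emit:
servo_tool --series "0 0.02 -0.04 0 0 0 0.2; 0 0.07 -0.06 0 0 0 0; 0 0.12 -0.06 0 0 0 0; 0 0.17 -0.06 0 0 0 0; 0 0.22 -0.06 0 0 0 0"

```text
clock: 21.15
position: [0.436, -0.0952, 0.1913]
ee_rot: [0.001, 0.001, 1.0, -0.0]
contact_force: [0.6, -0.3, -0.6]
width: 0.0851
gripper_force: 0.0
```

```bash
python3 - <<'E'
from h import *
print(manip.get_state()['position'])
t=eyes.get_image("top")[:,:,::-1].copy();s=eyes.get_image("scene")[:,:,::-1].copy()
cv2.imwrite("pics/m7.png",np.hstack([crop(t,340,200,100,120,4),crop(s,285,265,100,120,4)]))
E
```

```text
[ 0.43596278 -0.09516295  0.19127915]
```

View pics/m7.png

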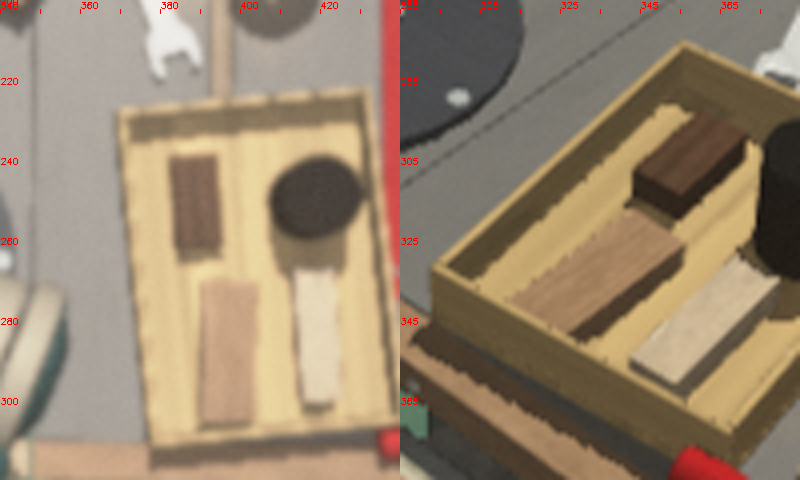

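Piece a now lies flat in the tray. Going to the latch handle.

Emit:
servo_tool --series "0.01 0.24 0 0 0 0 0; 0.01 0.24 0 0 0 0 0; 0.01 0.24 0 0 0 0 0; 0.01 0.24 0 0 0 0 0; 0.01 0.24 0 0 0 0 0"

```text
clock: 21.75
position: [0.4264, 0.145, 0.1909]
ee_rot: [0.001, 0.0, 1.0, 0.0]
contact_force: [0.4, -0.5, -0.2]
width: 0.0853
gripper_force: 0.0
```

Emit:
servo_tool --series "0.007 0.05 0 0 0 0 0; 0.007 0.1 0 0 0 0 0; 0.007 0.15 0 0 0 0 0.2; 0.007 0.15 0 0 0 0 0.3; 0.007 0.15 0 0 0 0 0.3"

```text
clock: 22.25
position: [0.4196, 0.2936, 0.1903]
ee_rot: [0.0, -0.001, 1.0, -0.0]
contact_force: [-1.0, -1.3, -0.0]
width: 0.0597
gripper_force: 0.0
```

```bash
python3 - <<'E'
from h import *
st=manip.get_state();print(st['position'],st['ee_rot'])
E
```

```text
[0.41955714 0.29359805 0.19025655] [ 1.35523265e-04 -8.66589923e-04  9.99999509e-01 -4.61773106e-04]
```

Emit:
servo_tool --series "0.002 0.001 0.05 0 0 0 0.3; 0.002 0.001 0.1 0 0 0 0.3; 0.002 0.001 0.13 0 0 0 0.3; 0.002 0.001 0.14 0 0 0 0.3; 0.002 0.001 0.14 0 0 0 0.3" --squeeze 25

```text
clock: 22.75
position: [0.4172, 0.2925, 0.0496]
ee_rot: [-0.001, 0.001, 1.0, -0.001]
contact_force: [-0.6, 0.2, 0.3]
width: 0.06
gripper_force: 0.0
```

Emit:
servo_tool --series "0 0 0 0 0 0 1; 0 0 0 0 0 0 1; 0 0 0 0 0 0 1; 0 0 0 0 0 0 1; 0 0 0 0 0 0 1"

```text
clock: 23.25
position: [0.4184, 0.2952, 0.0514]
ee_rot: [0.002, -0.0, 1.0, 0.001]
contact_force: [0.8, 1.7, 2.5]
width: 0.0153
gripper_force: 24.2
```

Emit:
servo_tool --series "-0.001 0 -0.007 0 0 0 1; -0.004 0 -0.014 0 0 0 1; -0.007 0 -0.02 0 0 0 1; -0.011 0.001 -0.026 0 0 0 1; -0.014 0.001 -0.031 0 0 0 1"

```text
clock: 23.75
position: [0.431, 0.2953, 0.0815]
ee_rot: [-0.001, 0.0, 1.0, -0.0]
contact_force: [-0.9, 0.1, -4.4]
width: 0.0152
gripper_force: 24.4
```

Emit:
servo_tool --series "-0.004 0 -0.004 0 0 0 1; -0.008 0 -0.008 0 0 0 1; -0.012 0 -0.012 0 0 0 1; -0.018 0.001 -0.0155 0 0 0 1; -0.024 0.001 -0.019 0 0 0 1"

```text
clock: 24.25
position: [0.4556, 0.2961, 0.1005]
ee_rot: [-0.0, 0.0, 1.0, -0.0]
contact_force: [-1.9, 0.1, -2.9]
width: 0.0149
gripper_force: 24.4
```

Emit:
servo_tool --series "-0.003 0 -0.002 0 0 0 1; -0.006 0 -0.0035 0 0 0 1; -0.006 0 -0.0035 0 0 0 1; -0.006 0 -0.0035 0 0 0 0.4; -0.006 0 -0.0035 0 0 0 0.3"

```text
clock: 24.75
position: [0.4627, 0.2967, 0.1046]
ee_rot: [0.002, 0.0, 1.0, 0.001]
contact_force: [0.6, 0.6, -0.9]
width: 0.0431
gripper_force: 0.0
```

Emit:
servo_tool --series "0 0 0 0 0 0 0.3; 0 0 -0.03 0 0 0 0.3; 0 0 -0.08 0 0 0 0.3; 0 0 -0.12 0 0 0 0; 0 0 -0.12 0 0 0 0"

```text
clock: 25.25
position: [0.4651, 0.2981, 0.2306]
ee_rot: [0.007, 0.0, 1.0, 0.003]
contact_force: [0.7, 1.1, 0.1]
width: 0.0847
gripper_force: 0.0
```

Emit:
servo_tool --series "-0.02 0 0 0 0 0 0; -0.03 0 0 0 0 0 0; -0.035 0 0 0 0 0 0; -0.035 0 0 0 0 0 0; -0.035 0 0 0 0 0 0"

```text
clock: 25.75
position: [0.4957, 0.2961, 0.2231]
ee_rot: [-0.001, 0.0, 1.0, -0.0]
contact_force: [0.1, 0.4, 0.7]
width: 0.0855
gripper_force: 0.0
```

```bash
python3 - <<'E'
from h import *
import json
print(manip.get_state()['position'])
ci=eyes.camera_info("wrist");im=eyes.get_image("wrist")[:,:,::-1];t=eyes.get_image("top")[:,:,::-1].copy();s=eyes.get_image("scene")[:,:,::-1].copy()
json.dump({k:np.array(v).tolist() for k,v in ci.items()},open("ci8.json","w"))
cv2.imwrite("pics/w8.png",im);cv2.imwrite("pics/t8.png",t);cv2.imwrite("pics/s8.png",s)
m=np.zeros((600,800,3),np.uint8); m[:330,:440]=cv2.resize(im,(440,330)); m[:360,440:800]=crop(s,155,160,90,90,4); m[360:600,440:800]=crop(t,165,200,60,40,6)[:240]
m[330:600,:400]=cv2.resize(im[220:436,150:470],(400,270))
cv2.imwrite("pics/m8.png",m);print(ci['eye'],ci['orientation'])
E
```

```text
[0.49567143 0.29608271 0.22308349]
[0.42834604 0.29585703 0.36630463] [0.09568689 0.70116295 0.70018935 0.09460135]
```

View pics/m8.png

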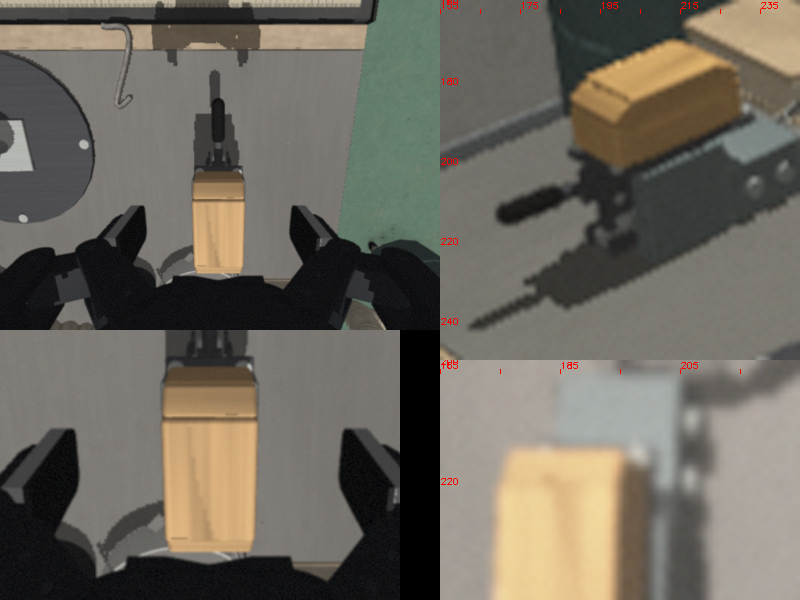

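The handle still looks low: the scene sleeve is at (177.7,211) and the wrist view at (317,175). Triangulating its actual angle.

```bash
python3 - <<'E'
from h import *
import json
np.set_printoptions(precision=4,suppress=True)
ci=json.load(open("ci8.json"));S=eyes.camera_info("scene");k=640/440
W=lambda a,b:(ci,a*k,b*k); C=lambda a,b:(S,155+(a-440)/4,160+b/4)
print("ctr",tri([W(218,120.5),C(531,204)]),"outer",tri([W(218,98),C(500,212)]),"inner",tri([W(218,143),C(562,195)]))
print("pin-level ray wrist z.06:",[at(ci,317,r*k,.068) for r in (98,120.5,143)])
# blank top face corners in lower-left panel, scale 1.25
Q=[(163,419),(257,417),(251,550),(168,553)]
for a,b in Q: print(at(ci,150+a/1.25,220+(b-330)/1.25,.136))
ci2=ci; print("sawn front edge", [at(ci,150+a/1.25,220+(b-330)/1.25,.11) for a,b in ((165,367),(256,366))])
E
```

```text
ctr [0.4517 0.2953 0.0716] outer [0.4261 0.2952 0.0764] inner [0.4789 0.2957 0.0672]
pin-level ray wrist z.06: [array([0.425 , 0.2956, 0.068 ]), array([0.4513, 0.2956, 0.068 ]), array([0.479 , 0.2956, 0.068 ])]
[0.5269 0.2696 0.136 ]
[0.5257 0.3228 0.136 ]
[0.6144 0.3216 0.136 ]
[0.6166 0.2701 0.136 ]
sawn front edge [array([0.5038, 0.2689, 0.11  ]), array([0.5032, 0.3243, 0.11  ])]
```

The rigid pinch dragged the coupler about 35 mm and lifted its nose, without turning the latch. It still stands upright, with its origin now near (0.563, 0.296) and yaw ≈ 0. The handle has to be turned together with the tool, so I'll pre-tilt the tool by −42° and roll it through the arc.

Emit:
servo_tool --series "0.05 0 0 0 -8.5 0 0.3; 0.098 0 0 0 -17 0 0.3; 0.098 0 0 0 -25.5 0 0.3; 0.098 0 0.02 0 -34 0 0.3; 0.098 0 0.04 0 -42 0 0.3"

```text
clock: 26.4
position: [0.4001, 0.29, 0.1968]
ee_rot: [0.313, 0.007, 0.95, -0.009]
contact_force: [0.8, -0.5, -0.0]
width: 0.0599
gripper_force: 0.0
```

```bash
cat >> h.py <<'E'
def plan(targets,base=None):
    """targets: (x,y,z,pitch deg about world +y, yaw deg); prints tool-frame shift and turn from base/measured pose"""
    if base is None: st=manip.get_state(); p,q=np.array(st['position']),rot(st['ee_rot']); print('now',np.round(p,4),np.round(st['qpos'],3))
    else: p=np.array(base[:3]); q=ori(*base[3:])
    for t in targets:
        d=q.inv().apply(np.array(t[:3])-p); r=(q.inv()*ori(*t[3:])).as_rotvec(degrees=True)
        print(np.round(d,4),np.round(r,1))
def ori(pitch,yaw=0): return R.from_euler('z',yaw,degrees=True)*R.from_euler('y',pitch,degrees=True)*R.from_euler('y',180,degrees=True)
E
python3 - <<'E'
from h import *
plan([(.398,.2955,.133,-42,0),(.4647,.2955,.059,-42,0)]); print(manip.get_state()['ee_rot'])
E
```

```text
now [0.4001 0.29   0.1968] [ 0.818  0.031  2.104 -0.761  0.707 -0.221]
[0.0396 0.0063 0.0499] [-1.2 -5.6 -0.3]
[0.0299 0.0085 0.149 ] [-1.2 -5.6 -0.3]
[ 0.31270408  0.00669301  0.94978499 -0.00893474]
```

Emit:
servo_tool --series "0.04 0.006 0.05 -1 -5.6 -0.3 0.3; 0.04 0.006 0.05 -1 -5.6 -0.3 0.3; 0.04 0.006 0.05 -1 -5.6 -0.3 0.3; 0.04 0.006 0.05 -1 -5.6 -0.3 0.3; 0.04 0.006 0.05 -1 -5.6 -0.3 0.3"

```text
clock: 26.9
position: [0.3991, 0.297, 0.1386]
ee_rot: [0.353, 0.002, 0.936, -0.005]
contact_force: [0.0, -0.1, 0.7]
width: 0.06
gripper_force: 0.0
```

```bash
python3 - <<'E'
from h import *
plan([(.4647,.2955,.059,-42,0)]); print(manip.get_state()['ee_rot'])
E
```

```text
now [0.3991 0.297  0.1386] [ 0.88   0.14   2.246 -1.178  0.592  0.279]
[ 0.0033 -0.0005  0.1031] [-0.6 -0.7  0. ]
[ 0.35302146  0.00174341  0.93560175 -0.0047101 ]
```

Emit:
servo_tool --series "0.003 0 0.03 0 0.5 0 0.3; 0.003 0 0.06 0 1 0 0.3; 0.003 0 0.085 0 1 0 0.3; 0.003 0 0.103 0 1 0 0.3; 0.003 0 0.103 0 1 0 0.3"

```text
clock: 27.4
position: [0.4687, 0.306, 0.0899]
ee_rot: [0.32, 0.006, 0.947, -0.012]
contact_force: [0.1, 0.3, -0.4]
width: 0.0598
gripper_force: 0.0
```

```bash
python3 - <<'E'
from h import *
plan([(.4647,.2955,.059,-40,0)]); print(manip.get_state()['ee_rot'])
E
```

```text
now [0.4687 0.306  0.0899] [ 0.731  0.278  2.17  -1.178  0.477  0.195]
[ 0.0219 -0.01    0.0224] [-1.5 -2.7 -0.2]
[ 0.3195512   0.00620591  0.94747217 -0.01204192]
```

```bash
python3 - <<'E'
from h import *
plan([(.4624,.2955,.075,-32,0),(.4624,.2955,.057,-32,0)])
E
```

```text
now [0.4687 0.306  0.0899] [ 0.731  0.278  2.17  -1.178  0.477  0.195]
[ 0.0141 -0.0103  0.0083] [-1.5  5.3 -0.3]
[ 0.025  -0.01    0.0226] [-1.5  5.3 -0.3]
```

Emit:
servo_tool --series "0.014 -0.01 0.008 -1.5 5.3 -0.3 0.3; 0.014 -0.01 0.008 -1.5 5.3 -0.3 0.3; 0.014 -0.01 0.008 -1.5 5.3 -0.3 0.3; 0.02 -0.01 0.015 -1.5 5.3 -0.3 0.3; 0.025 -0.01 0.023 -1.5 5.3 -0.3 0.3"

```text
clock: 27.9
position: [0.46, 0.2955, 0.057]
ee_rot: [0.276, -0.001, 0.961, 0.0]
contact_force: [-0.8, -0.3, 0.3]
width: 0.06
gripper_force: 0.0
```

```bash
python3 - <<'E'
from h import *
plan([(.4624,.2955,.057,-32,0)]); print(manip.get_state()['ee_rot'])
E
```

```text
now [0.46   0.2955 0.057 ] [ 0.66   0.3    2.194 -1.071  0.379  0.049]
[-0.002   0.      0.0013] [0.1 0.  0.1]
[ 2.75682080e-01 -9.65719919e-04  9.61248366e-01  1.94556097e-04]
```

Emit:
servo_tool --series "0 0 0 0 0 0 1; 0 0 0 0 0 0 1; 0 0 0 0 0 0 1; 0 0 0 0 0 0 1; 0 0 0 0 0 0 1" --squeeze 30

```text
clock: 28.4
position: [0.4601, 0.2956, 0.0566]
ee_rot: [0.275, -0.001, 0.961, 0.0]
contact_force: [-3.2, -0.1, 3.6]
width: 0.015
gripper_force: 29.7
```

```bash
python3 - <<'E'
from h import *
pin=np.array([.517,.2955,.056]);p0=np.array([.461,.2955,.057])
st=manip.get_state();print(st['position'],st['ee_rot'])
T=lambda d:(*(pin+R.from_euler('y',d,degrees=True).apply(p0-pin)),-32+d,0)
for b in (0,25): print(b); plan([T(b+d) for d in (5,10,15,20,25)],T(b))
E
```

```text
[0.46011777 0.29555177 0.05663113] [ 2.74973188e-01 -9.90549977e-04  9.61451362e-01  2.06789118e-04]
0
[-0.0028  0.     -0.004 ] [0. 5. 0.]
[-0.006   0.     -0.0077] [ 0. 10.  0.]
[-0.0095  0.     -0.0111] [ 0. 15.  0.]
[-0.0133  0.     -0.0142] [ 0. 20.  0.]
[-0.0173  0.     -0.017 ] [ 0. 25.  0.]
25
[-0.0028  0.     -0.004 ] [0. 5. 0.]
[-0.006   0.     -0.0077] [ 0. 10.  0.]
[-0.0095  0.     -0.0111] [ 0. 15.  0.]
[-0.0133  0.     -0.0142] [ 0. 20.  0.]
[-0.0173  0.     -0.017 ] [ 0. 25.  0.]
```

Emit:
servo_tool --series "-0.0028 0 -0.004 0 5 0 1; -0.006 0 -0.0077 0 10 0 1; -0.0095 0 -0.0111 0 15 0 1; -0.0133 0 -0.0142 0 20 0 1; -0.0173 0 -0.017 0 25 0 1"

```text
clock: 28.9
position: [0.4635, 0.2951, 0.0798]
ee_rot: [0.061, -0.002, 0.998, -0.001]
contact_force: [1.8, -5.0, -6.7]
width: 0.0148
gripper_force: 31.5
```

```bash
cat >> h.py <<'E'
def tm(ref,new,x,y,w,h,m=25):
    t=ref[y:y+h,x:x+w]; a=new[y-m:y+h+m,x-m:x+w+m]
    r=cv2.matchTemplate(a,t,cv2.TM_CCOEFF_NORMED); _,v,_,l=cv2.minMaxLoc(r); return (l[0]-m,l[1]-m,round(v,2))
E
python3 - <<'E'
from h import *
s=eyes.get_image("scene")[:,:,::-1].copy(); r=cv2.imread("pics/s8.png"); cv2.imwrite("pics/s9.png",s)
for n,b in dict(blank=(185,168,45,35),blankR=(205,170,26,24),tail=(205,185,40,35),tailend=(225,185,22,22)).items(): print(n,tm(r,s,*b))
print(manip.get_state()['contact_force'])
E
```

```text
blank (1, 0, 0.92)
blankR (0, 1, 0.97)
tail (0, 1, 0.97)
tailend (0, 1, 0.95)
[ 8.83011321  3.059978   -4.14150389]
```

The coupler stays put this time, with image shift ≤ 1 px. Continuing the arc.

Emit:
servo_tool --series "-0.0028 0 -0.004 0 5 0 1; -0.006 0 -0.0077 0 10 0 1; -0.0095 0 -0.0111 0 15 0 1; -0.0133 0 -0.0142 0 20 0 1; -0.0173 0 -0.017 0 25 0 1"

```text
clock: 29.45
position: [0.4813, 0.2948, 0.098]
ee_rot: [-0.153, 0.001, 0.988, -0.002]
contact_force: [0.8, 1.7, -5.4]
width: 0.0148
gripper_force: 30.3
```

```bash
python3 - <<'E'
from h import *
s=eyes.get_image("scene")[:,:,::-1].copy(); r=cv2.imread("pics/s8.png"); cv2.imwrite("pics/s10.png",s)
for n,b in dict(blank=(185,168,45,35),blankR=(205,170,26,24),tail=(205,185,40,35),tailend=(225,185,22,22)).items(): print(n,tm(r,s,*b))
st=manip.get_state();print(st['contact_force'],st['position'],st['ee_rot'],st['width'])
E
```

```text
blank (1, 0, 0.64)
blankR (1, 0, 0.95)
tail (0, 0, 0.98)
tailend (0, 0, 0.98)
[-0.97031603  1.39410549  9.54818662] [0.48301242 0.2949263  0.09772139] [-0.15468992  0.00160733  0.98796026 -0.00172291] 0.014989578513841561
```

Emit:
servo_tool --series "0 0 0 0 0 0 0.3; 0 0 0 0 0 0 0.3; 0 0 0 0 0 0 0.3; 0.01 0 -0.01 0 -4 0 0.3; 0.015 0 -0.04 0 -8 0 0.3"

```text
clock: 30.0
position: [0.4756, 0.2941, 0.1392]
ee_rot: [-0.085, 0.0, 0.996, -0.003]
contact_force: [0.2, 0.5, -0.9]
width: 0.0597
gripper_force: 0.0
```

```bash
python3 - <<'E'
from h import *
plan([(.50,.296,.22,0,0),(.56,.296,.24,0,0)])
E
```

```text
now [0.4756 0.2941 0.1392] [ 0.39   0.399  1.569  0.061  1.334 -1.199]
[-0.0104  0.0014 -0.0837] [-0.3 -9.8 -0. ]
[-0.0661  0.0013 -0.1136] [-0.3 -9.8 -0. ]
```

Emit:
servo_tool --series "-0.005 0.002 -0.04 -0.3 -5 0 0.3; -0.006 0.002 -0.084 -0.3 -9.8 0 0; -0.006 0.002 -0.086 -0.3 -9.8 0 0; -0.006 0.002 -0.086 -0.3 -9.8 0 0; -0.006 0.002 -0.086 -0.3 -9.8 0 0"

```text
clock: 30.5
position: [0.4976, 0.2971, 0.2242]
ee_rot: [0.001, -0.0, 1.0, 0.001]
contact_force: [-1.0, -0.3, -0.2]
width: 0.0854
gripper_force: 0.0
```

```bash
python3 - <<'E'
from h import *
import json
np.set_printoptions(precision=4,suppress=True)
st=manip.get_state();print(st['position'],st['ee_rot'])
ci=eyes.camera_info("wrist");w=eyes.get_image("wrist")[:,:,::-1].copy();s=eyes.get_image("scene")[:,:,::-1].copy();S=eyes.camera_info("scene")
cv2.imwrite("pics/w11.png",w);cv2.imwrite("pics/s11.png",s);json.dump({k:np.array(v).tolist() for k,v in ci.items()},open("ci11.json","w"))
r=cv2.imread("pics/s8.png")
for n,b in dict(blank=(185,168,45,35),tail=(205,185,40,35)).items(): print(n,tm(r,s,*b))
d=(s.max(2).astype(int)<45)&(r.max(2)>60); d[:, :150]=0;d[:,260:]=0;d[:150]=0;d[260:]=0
n,l,stt,c=cv2.connectedComponentsWithStats(d.astype(np.uint8)); print([(stt[i].tolist(),c[i].round(1).tolist()) for i in range(1,n) if stt[i,4]>8])
w8=cv2.imread("pics/w8.png"); d=(w.max(2)<45)&(w8.max(2)>60); d[300:]=0
n,l,stt,c=cv2.connectedComponentsWithStats(d.astype(np.uint8)); print([(stt[i].tolist(),c[i].round(1).tolist()) for i in range(1,n) if stt[i,4]>15])
# predicted sleeve for angles
for th in (.8,.9,1.,1.1):
    o=.066*np.cos(th)-.012*np.sin(th);u=.066*np.sin(th)+.012*np.cos(th); P=(.517-o,.2957,.056+u); print(th,np.array(P),np.array(proj(S,P)),np.array(proj(ci,P)))
E
```

```text
[0.4976 0.2971 0.2242] [ 0.0013 -0.0001  1.      0.0009]
blank (0, 0, 0.95)
tail (0, 0, 0.98)
[([180, 188, 13, 11, 67], [185.8, 192.7]), ([190, 211, 3, 9, 15], [190.7, 214.3])]
[([252, 7, 85, 5, 197], [293.9, 8.8]), ([341, 7, 24, 5, 51], [353.1, 9.3]), ([225, 8, 18, 10, 44], [232.6, 9.9]), ([532, 19, 7, 10, 17], [535.8, 24.7]), ([0, 21, 225, 8, 618], [108.9, 25.3]), ([370, 23, 146, 5, 321], [439.2, 25.6]), ([281, 207, 31, 36, 231], [302.4, 224.6]), ([312, 207, 11, 10, 86], [317.2, 211.5]), ([325, 217, 4, 18, 31], [327.2, 225.4]), ([337, 237, 9, 3, 17], [340.4, 237.6])]
0.8 [0.4796 0.2957 0.1117] [183.7021 195.1065] [315.4934 215.3435]
0.9 [0.4854 0.2957 0.1152] [185.2318 193.3077] [315.4931 223.9519]
1.0 [0.4914 0.2957 0.118 ] [186.8782 191.6564] [315.4956 232.9044]
1.1 [0.4978 0.2957 0.1203] [188.6226 190.1703] [315.5009 242.0465]
```

The latch is at about 0.93 rad and the coupler is unmoved. I'll nudge the handle a bit higher with closed fingers for margin.

Emit:
servo_tool --series "0.04 -0.001 0 0 0 0 1; 0.06 -0.001 0 0 0 0 1; 0.06 -0.001 0.05 0 0 0 1; 0.06 -0.001 0.095 0 0 0 1; 0.06 -0.001 0.108 0 0 0 1"

```text
clock: 31.1
position: [0.4351, 0.2946, 0.1111]
ee_rot: [-0.003, 0.0, 1.0, -0.001]
contact_force: [0.1, -0.1, -0.7]
width: 0.0124
gripper_force: 0.0
```

Emit:
servo_tool --series "0 0 0 0 0 0 1; -0.01 0 0 0 0 0 1; -0.018 0 0 0 0 0 1; -0.024 0 0 0 0 0 1; -0.028 0 0 0 0 0 1"

```text
clock: 31.6
position: [0.4681, 0.2969, 0.1179]
ee_rot: [0.003, 0.0, 1.0, 0.002]
contact_force: [-2.1, -0.2, 1.6]
width: 0.0005
gripper_force: 1.2
```

Emit:
servo_tool --series "0 0 0 0 0 0 1; 0.02 0 0 0 0 0 1; 0.02 0 -0.05 0 0 0 1; 0.02 0 -0.1 0 0 0 1; -0.03 0 -0.108 0 0 0 0.3"

```text
clock: 32.1
position: [0.4945, 0.2983, 0.2329]
ee_rot: [0.006, -0.002, 1.0, 0.004]
contact_force: [0.8, 0.8, 0.3]
width: 0.0135
gripper_force: 0.0
```

```bash
python3 - <<'E'
from h import *
s=eyes.get_image("scene")[:,:,::-1].copy();print(manip.get_state()['position'])
cv2.imwrite("pics/s12.png",s)
r=cv2.imread("pics/s8.png")
for n,b in dict(blank=(185,168,45,35),tail=(205,185,40,35)).items(): print(n,tm(r,s,*b))
d=(s.max(2).astype(int)<45)&(r.max(2)>60); d[:, :150]=0;d[:,260:]=0;d[:150]=0;d[260:]=0
n,l,stt,c=cv2.connectedComponentsWithStats(d.astype(np.uint8)); print([(stt[i].tolist(),c[i].round(1).tolist()) for i in range(1,n) if stt[i,4]>8])
E
```

```text
[0.50730586 0.29804204 0.23124822]
blank (0, 0, 0.95)
tail (0, 0, 0.98)
[([177, 150, 3, 3, 9], [178.0, 151.0]), ([183, 185, 11, 14, 69], [188.4, 191.5]), ([189, 212, 3, 9, 17], [190.2, 215.8])]
```

Emit:
servo_tool --series "-0.04 -0.001 0 0 0 0 0; -0.065 -0.001 0 0 0 0 0; -0.065 -0.001 0 0 0 0 0; -0.065 -0.001 0 0 0 0 0; -0.065 -0.001 0 0 0 0 0" --squeeze 70

```text
clock: 32.65
position: [0.5602, 0.2954, 0.2251]
ee_rot: [0.002, -0.0, 1.0, 0.001]
contact_force: [-0.4, -0.6, 0.2]
width: 0.0853
gripper_force: 0.0
```

```bash
python3 - <<'E'
from h import *
plan([(.571,.296,.093,0,0)])
T=eyes.camera_info("top");t0=cv2.imread("pics/top0.png");t8=cv2.imread("pics/t8.png")
# tail edge subpixel: column band mean of rows (blue-ish gray vs table)
for n,im,c,r in (("t0",t0,(184,198),(204,224)),("t8",t8,(186,200),(194,215))):
    print(n,im[r[0]:r[1],c[0]:c[1]].mean((1)).round(0).astype(int).tolist())
E
```

```text
now [0.5602 0.2954 0.2251] [ 3.750e-01  3.650e-01  1.388e+00  1.000e-03  1.385e+00 -1.197e+00]
[-0.0104  0.0002  0.1322] [0.1 0.2 0. ]
t0 [[132, 139, 144], [141, 148, 153], [150, 157, 163], [153, 161, 167], [155, 163, 169], [155, 163, 168], [155, 163, 169], [157, 164, 168], [163, 168, 166], [167, 170, 166], [166, 170, 164], [166, 170, 164], [167, 170, 164], [167, 170, 164], [167, 170, 164], [168, 171, 165], [168, 171, 165], [169, 172, 166], [165, 169, 163], [158, 162, 158]]
t8 [[153, 160, 166], [158, 165, 172], [160, 167, 174], [158, 165, 171], [152, 160, 166], [144, 151, 157], [136, 142, 149], [138, 144, 148], [151, 155, 155], [163, 166, 163], [168, 172, 167], [170, 173, 168], [169, 173, 167], [169, 173, 167], [170, 174, 168], [170, 174, 168], [171, 174, 169], [172, 175, 169], [171, 175, 169], [165, 170, 167], [156, 170, 181]]
```

Emit:
servo_tool --series "-0.009 0 0.05 0 0 0 0; -0.009 0 0.1 0 0 0 0; -0.009 0 0.125 0 0 0 0; -0.009 0 0.132 0 0 0 0; -0.009 0 0.132 0 0 0 1"

```text
clock: 33.15
position: [0.5697, 0.2959, 0.0931]
ee_rot: [0.002, -0.0, 1.0, 0.001]
contact_force: [0.1, 0.2, -0.2]
width: 0.0731
gripper_force: 0.0
```

Emit:
servo_tool --series "0 0 0 0 0 0 1; 0 0 0 0 0 0 1; 0 0 0 0 0 0 1; 0 0 0 0 0 0 1; 0 0 0 0 0 0 1"

```text
clock: 33.65
position: [0.572, 0.2961, 0.0959]
ee_rot: [0.004, -0.0, 1.0, 0.002]
contact_force: [-0.2, -1.6, 6.6]
width: 0.0555
gripper_force: 76.5
```

Emit:
servo_tool --series "0 0 -0.01 0 0 0 1; 0 0 -0.03 0 0 0 1; 0 0 -0.06 0 0 0 1; 0 0 -0.09 0 0 0 1; 0 0 -0.12 0 0 0 1"

```text
clock: 34.15
position: [0.5689, 0.2953, 0.213]
ee_rot: [0.0, -0.0, 1.0, 0.001]
contact_force: [1.1, 0.2, -8.9]
width: 0.0551
gripper_force: 76.3
```

Emit:
servo_tool --series "0.011 -0.045 0 0 0 0 1; 0.022 -0.09 0 0 0 0 1; 0.033 -0.135 0 0 0 0 1; 0.044 -0.18 0 0 0 0 1; 0.05 -0.22 0 0 0 0 1"

```text
clock: 34.65
position: [0.5174, 0.0739, 0.2115]
ee_rot: [0.0, -0.0, 1.0, 0.001]
contact_force: [1.3, -0.8, -8.7]
width: 0.0548
gripper_force: 78.2
```

Emit:
servo_tool --series "0.01 -0.045 0 0 0 0 1; 0.02 -0.09 0 0 0 0 1; 0.021 -0.1 0 0 0 0 1; 0.021 -0.1 0 0 0 0 1; 0.021 -0.1 0 0 0 0 1"

```text
clock: 35.15
position: [0.4988, -0.0236, 0.2117]
ee_rot: [0.002, 0.0, 1.0, 0.002]
contact_force: [-0.3, 1.0, -7.7]
width: 0.0556
gripper_force: 79.6
```

```bash
python3 - <<'E'
from h import *
st=manip.get_state();print(st['position'],st['ee_rot'],st['contact_force'],st['moment'])
im=eyes.get_image("wrist")[:,:,::-1];t=eyes.get_image("top")[:,:,::-1].copy();s=eyes.get_image("scene")[:,:,::-1].copy();st=manip.get_state();print(st['position'])
cv2.imwrite("pics/w13.png",im);cv2.imwrite("pics/t13.png",t);cv2.imwrite("pics/s13.png",s)
m=np.zeros((600,800,3),np.uint8); m[:480,:400]=crop(s,210,180,100,120,4); m[:360,400:800]=crop(t,250,190,100,90,4); m[360:600,480:800]=cv2.resize(im,(320,240))
cv2.imwrite("pics/m13.png",m)
E
```

```text
[ 0.49878501 -0.02362532  0.2117009 ] [1.64750178e-03 3.65758919e-04 9.99995734e-01 2.38406983e-03] [-0.28489674  0.95712558 -7.70348043] [ 0.10026781 -0.14705161 -0.01124685]
[ 0.49917256 -0.02311442  0.21194584]
```

View pics/m13.png

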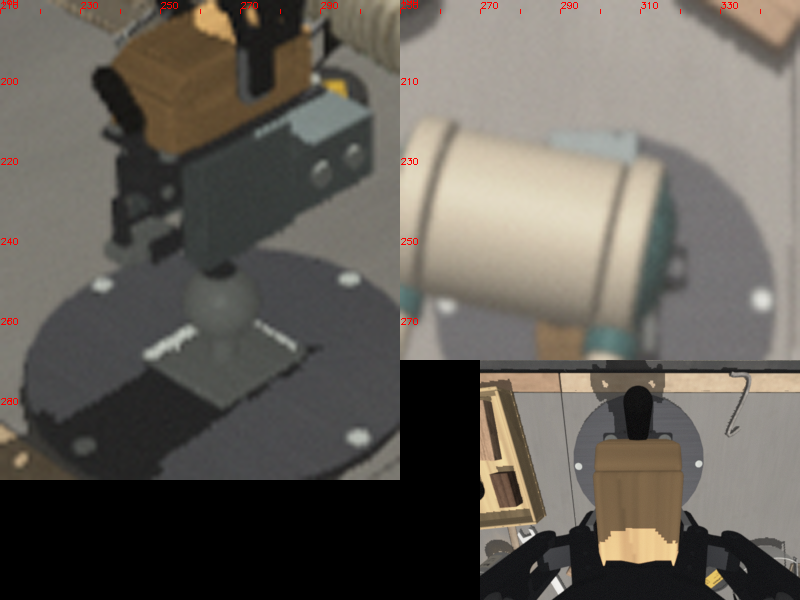

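The handle is up and the coupler hangs level over a clean foot. Tail-end top corners read top (288.2,223) and (309.5,223.8), and scene (294.5,202) and (303.2,208.2). The ball is at scene (265,256).

```bash
python3 - <<'E'
from h import *
np.set_printoptions(precision=4,suppress=True)
T=eyes.camera_info("top");S=eyes.camera_info("scene")
L=tri([(T,288.25,223),(S,294.5,202)]);Rr=tri([(T,309.5,223.75),(S,303.25,208.25)]);print("tail L,R",L,Rr,(L+Rr)/2)
print("tail from top at z=.165",at(T,298.9,223.4,.165))
# ball centre: blob in top from earlier pic (uncovered): foot bolts & plate on t8/t12 image
t8=cv2.imread("pics/t8.png"); g=t8[225:315,250:350]
m=(g.min(2)>190).astype(np.uint8); n,l,st,c=cv2.connectedComponentsWithStats(m)
for i in range(1,n):
    if st[i,4]>5: u,v=c[i]+[250,225]; print("bright",st[i].tolist(),(u,v),at(T,u,v,.0105))
p=l==0
# scene ball circle & predicted projection for stand (.4893,-.0247)
for X in [(.4893,-.0247,.056),(.4893,-.0247,.0)]: print("ball/foot proj scene",proj(S,X),"top",proj(T,X))
s=cv2.imread("pics/s13.png"); sub=cv2.cvtColor(s[235:275,240:290],cv2.COLOR_BGR2GRAY)
# predicted scene proj of tail corners for origin at x0
for x0 in (.486,.489,.492): print(x0,[np.array(proj(S,(x0+.116,-.0235+dy,.165))) for dy in (.0305,-.0305)],[np.array(proj(T,(x0+.116,-.0235+dy,.165))) for dy in (.0305,-.0305)])
E
```

```text
tail L,R [ 0.6054 -0.0045  0.1568] [ 0.5964 -0.0568  0.164 ] [ 0.6009 -0.0307  0.1604]
tail from top at z=.165 [ 0.596  -0.0271  0.165 ]
bright [49, 0, 4, 3, 10] (np.float64(300.5), np.float64(225.8)) [ 0.6097 -0.021   0.0105]
bright [39, 28, 24, 24, 307] (np.float64(300.3583061889251), np.float64(261.27361563517917)) [ 0.5015 -0.0223  0.0105]
bright [10, 39, 4, 3, 9] (np.float64(261.3333333333333), np.float64(265.1111111111111)) [0.4887 0.0958 0.0105]
bright [89, 38, 3, 4, 12] (np.float64(340.0), np.float64(264.5)) [ 0.493  -0.1423  0.0105]
bright [49, 78, 4, 4, 12] (np.float64(300.5), np.float64(304.5)) [ 0.3717 -0.0248  0.0105]
ball/foot proj scene (np.float64(264.5299369426898), np.float64(256.0436868172512)) top (np.float64(300.08256311786755), np.float64(264.6124548526489))
ball/foot proj scene (np.float64(265.47822417345003), np.float64(273.3622911504507)) top (np.float64(301.3252413302768), np.float64(265.47673407506556))
0.486 [array([286.3832, 198.3609]), array([303.448 , 206.7318])] [array([286.3698, 221.1029]), array([308.8233, 221.3104])]
0.489 [array([287.2055, 197.9411]), array([304.2681, 206.2892])] [array([286.3906, 220.008 ]), array([308.8391, 220.2147])]
0.492 [array([288.0255, 197.5225]), array([305.086 , 205.8478])] [array([286.4113, 218.9135]), array([308.855 , 219.1196])]
```

```bash
python3 - <<'E'
from h import *
np.set_printoptions(precision=2,suppress=True)
T=eyes.camera_info("top");S=eyes.camera_info("scene")
F={"tailTR":((116,-30.5,48),(303.25,208.25)),"tailBR?":((116,-30.5,0),(303.25,223.75)),"housBL":((-37,-34.5,0),(256.75,245.3)),"housTL":((-37,-34.5,77),(256.5,221)),"blankBL":((-49.5,-28,83),(255,218.75))}
for x0 in (.480,.484,.488):
    print(x0,{k:np.array(proj(S,(x0+p[0]/1e3,-.0245+p[1]/1e3,.117+p[2]/1e3)))-o for k,(p,o) in F.items()}, np.array(proj(T,(x0+.116,-.055,.165)))-(309.5,223.75))
for i,(a,b) in {"t0":(193,212),"t8":(195,202)}.items(): print(i,(at(T,a,b,.048)*1e3))
# scene tail edges at t0 time: tail TR corner
# wrist view now: blank front/top corners (320x240 panel at 480,360, scale 2)
ci=eyes.camera_info("wrist"); zt=.117+.136
for n,(a,b),z in (("topfrontL",(597,471),zt),("topfrontR",(681,470),zt),("frontL",(601,440),.117+.110),("frontR",(677,440),.117+.11)): print(n,(at(ci,(a-480)*2,(b-360)*2,z)*1e3))
E
```

```text
0.48 {'tailTR': array([-1.16, -0.49]), 'tailBR?': array([-1.12,  0.08]), 'housBL': array([2.15, 4.39]), 'housTL': array([0.71, 1.44]), 'blankBL': array([-3.92,  2.56])} [-0.34 -0.24]
0.484 {'tailTR': array([-0.06, -1.08]), 'tailBR?': array([-0.04, -0.53]), 'housBL': array([3.4 , 3.68]), 'housTL': array([2.01, 0.76]), 'blankBL': array([-2.61,  1.87])} [-0.32 -1.71]
0.488 {'tailTR': array([ 1.03, -1.67]), 'tailBR?': array([ 1.03, -1.14]), 'housBL': array([4.64, 2.97]), 'housTL': array([3.3 , 0.08]), 'blankBL': array([-1.3 ,  1.19])} [-0.3  -3.17]
t0 [643.27 297.92  48.  ]
t8 [673.51 293.05  48.  ]
topfrontL [453.13 -48.32 253.  ]
topfrontR [452.5    1.44 253.  ]
frontL [436.32 -50.25 227.  ]
frontR [436.27   3.67 227.  ]
```

The best estimate puts the coupler origin 5–9 mm short of the ball in x. Shifting 7 mm, then lowering gently while watching the lateral force.

Emit:
servo_tool --series "-0.007 0 0 0 0 0 1; -0.007 0 0.02 0 0 0 1; -0.007 0 0.04 0 0 0 1; -0.007 0 0.044 0 0 0 1; -0.007 0 0.048 0 0 0 1"

```text
clock: 35.8
position: [0.5069, -0.0238, 0.164]
ee_rot: [0.002, -0.001, 1.0, 0.002]
contact_force: [0.5, 0.7, -8.0]
width: 0.0554
gripper_force: 79.6
```

Emit:
servo_tool --series "0 0 0.002 0 0 0 1; 0 0 0.004 0 0 0 1; 0 0 0.004 0 0 0 1; 0 0 0.004 0 0 0 1; 0 0 0.004 0 0 0 1"

```text
clock: 36.3
position: [0.5066, -0.0244, 0.1606]
ee_rot: [0.003, -0.0, 1.0, 0.001]
contact_force: [-0.5, 0.1, -9.3]
width: 0.0551
gripper_force: 79.6
```

Emit:
servo_tool --series "0 0 0.003 0 0 0 1; 0 0 0.006 0 0 0 1; 0 0 0.008 0 0 0 1; 0 0 0.01 0 0 0 1; 0 0 0.01 0 0 0 1"

```text
clock: 36.8
position: [0.5062, -0.0243, 0.1498]
ee_rot: [0.002, -0.0, 1.0, 0.001]
contact_force: [-0.0, 0.7, -8.8]
width: 0.0552
gripper_force: 79.8
```

Emit:
servo_tool --series "0 0 0.004 0 0 0 1; 0 0 0.008 0 0 0 1; 0 0 0.012 0 0 0 1; 0 0 0.014 0 0 0 1; 0 0 0.014 0 0 0 1"

```text
clock: 37.3
position: [0.5062, -0.0242, 0.1357]
ee_rot: [0.002, -0.0, 1.0, 0.001]
contact_force: [-0.7, 0.1, -8.8]
width: 0.0552
gripper_force: 79.8
```

Emit:
servo_tool --series "0 0 0.004 0 0 0 1; 0 0 0.008 0 0 0 1; 0 0 0.012 0 0 0 1; 0 0 0.016 0 0 0 1; 0 0 0.018 0 0 0 1"

```text
clock: 37.8
position: [0.5063, -0.0242, 0.1176]
ee_rot: [0.002, -0.0, 1.0, 0.001]
contact_force: [0.0, 1.0, -8.1]
width: 0.0554
gripper_force: 79.8
```

Emit:
servo_tool --series "0 0 0 0 0 0 1; 0 0 0.0015 0 0 0 1; 0 0 0.003 0 0 0 1; 0 0 0.0045 0 0 0 1; 0 0 0.006 0 0 0 1"

```text
clock: 38.3
position: [0.5067, -0.0242, 0.1122]
ee_rot: [0.002, -0.0, 1.0, 0.001]
contact_force: [0.1, -0.4, -9.1]
width: 0.0556
gripper_force: 79.8
```

Emit:
servo_tool --series "0 0 0.001 0 0 0 1; 0 0 0.002 0 0 0 1; 0 0 0.003 0 0 0 1; 0 0 0.003 0 0 0 1; 0 0 0.003 0 0 0 1"

```text
clock: 38.8
position: [0.5069, -0.0243, 0.112]
ee_rot: [0.003, -0.0, 1.0, 0.001]
contact_force: [-5.2, -0.7, 12.4]
width: 0.0549
gripper_force: 82.2
```

Contact at the expected home height. Releasing and rising.

Emit:
servo_tool --series "0 0 -0.002 0 0 0 1; 0 0 -0.002 0 0 0 0.1; 0 0 -0.002 0 0 0 0.1; 0 0 -0.002 0 0 0 0; 0 0 -0.002 0 0 0 0"

```text
clock: 39.3
position: [0.507, -0.0243, 0.1113]
ee_rot: [0.003, -0.0, 1.0, 0.001]
contact_force: [0.0, -0.2, 1.1]
width: 0.0856
gripper_force: 0.0
```

Emit:
servo_tool --series "0 0 -0.03 0 0 0 0; 0 0 -0.07 0 0 0 0; 0 0 -0.12 0 0 0 0; 0 0 -0.12 0 0 0 0; 0 0 -0.12 0 0 0 0"

```text
clock: 39.8
position: [0.5068, -0.0247, 0.2324]
ee_rot: [0.004, -0.0, 1.0, 0.001]
contact_force: [-0.4, -0.1, 0.0]
width: 0.0854
gripper_force: 0.0
```

```bash
python3 - <<'E'
from h import *
np.set_printoptions(precision=4,suppress=True)
st=manip.get_state();print(st['position'])
S=eyes.camera_info("scene");s=eyes.get_image("scene")[:,:,::-1].copy();cv2.imwrite("pics/s14.png",s);r=cv2.imread("pics/s13.png")
# tail/housing patch of hanging coupler matched in new picture
d=tm(r,s,290,207,16,16,40); print("housing-tail patch shift",d)
for x0 in (.488,.49,.492): print(x0,"pred shift",np.array(proj(S,(x0+.11,-.055,.016+.03)))-proj(S,(x0-.0075+.11,-.055,.117+.03)))
g=s.max(2); m=(g<45).astype(np.uint8); m[:, :200]=0;m[:,300:]=0;m[:200]=0;m[290:]=0
n,l,q,c=cv2.connectedComponentsWithStats(m); print([(q[i].tolist(),c[i].round(1).tolist()) for i in range(1,n) if q[i,4]>25])
for th in (.9,1.,1.1,1.2):
    P=(.490-.046-.066*np.cos(th)+.012*np.sin(th),-.024,.072+.066*np.sin(th)+.012*np.cos(th)); print(th,np.array(P),np.array(proj(S,P)))
E
```

```text
[ 0.5068 -0.0247  0.2324]
housing-tail patch shift (3, 31, 0.95)
0.488 pred shift [ 2.116  31.3893]
0.49 pred shift [ 2.089  31.3751]
0.492 pred shift [ 2.0621 31.361 ]
[([277, 205, 23, 14, 191], [288.4, 212.2]), ([240, 233, 47, 40, 337], [251.5, 252.4]), ([287, 259, 13, 9, 39], [292.6, 262.8]), ([228, 270, 38, 20, 375], [247.2, 282.6]), ([219, 282, 9, 8, 34], [222.3, 285.3])]
0.9 [ 0.4124 -0.024   0.1312] [239.013  244.3564]
1.0 [ 0.4184 -0.024   0.134 ] [240.8847 242.3031]
1.1 [ 0.4248 -0.024   0.1363] [242.8498 240.4269]
1.2 [ 0.4313 -0.024   0.1379] [244.8858 238.7477]
```

The coupler is home: its image shift matches a 101 mm drop, and the handle is still up. Now I'll press the handle down with closed fingers.

Emit:
servo_tool --series "0.05 0 0 0 0 0 1; 0.096 0 0 0 0 0 1; 0.096 0 0.03 0 0 0 1; 0.096 0 0.05 0 0 0 1; 0.096 0 0.055 0 0 0 1"

```text
clock: 40.35
position: [0.4071, -0.0237, 0.1725]
ee_rot: [-0.002, 0.0, 1.0, 0.002]
contact_force: [-0.1, -0.2, -0.0]
width: 0.0121
gripper_force: 0.0
```

Emit:
servo_tool --series "0 0 0.005 0 0 0 1; 0.001 0 0.011 0 0 0 1; 0.004 0 0.017 0 0 0 1; 0.007 0 0.023 0 0 0 1; 0.01 0 0.029 0 0 0 1"

```text
clock: 40.85
position: [0.4003, -0.0243, 0.1464]
ee_rot: [0.002, -0.0, 1.0, 0.001]
contact_force: [-0.7, 0.1, -0.5]
width: -0.0
gripper_force: 0.0
```

```bash
python3 - <<'E'
from h import *
np.set_printoptions(precision=4,suppress=True)
s=eyes.get_image("scene")[:,:,::-1].copy();cv2.imwrite("pics/s15.png",s);S=eyes.camera_info("scene")
st=manip.get_state();print(st['position'],st['contact_force'])
a=cv2.imread("pics/s14.png")
for im in (a,s):
    g=im.max(2)[215:275:2,218:268]; print("\n".join("".join("#" if v<40 else "+" if v<70 else "." for v in r) for r in g)); print()
print(proj(S,st['position']))
for al,th in ((39,1.08),(93,1.08)):
    P=(.444-al/1e3*np.cos(th)+.012*np.sin(th),-.024,.072+al/1e3*np.sin(th)+.012*np.cos(th)); print(P,proj(S,P))
E
```

```text
[ 0.3989 -0.0241  0.1455] [-1.714   0.17   -0.0041]
..................................................
..................................................
..................................................
..................................................
..................................................
..................................................
..................................................
..................................................
..................................................
.......................+#+........................
.....................+#####+......................
.....................+#######+....................
.......................#######+...................
........................+######+..................
..........................#######.................
..........................+######+................
.......................+++++#####+................
........................++++++##++..............++
...........................+++++++++........++++++
..........................++++###+++++...++++++...
..........................++
[... 1654 characters left out ...]
+
..........................++#+++++#+#+..+#++++++++
.........................++#++++++++#+++++++++++++
.........................+#+#++++####+++..++++++++
.........................+#####++.........++++++++
.........................++##++........+++++++++++
........................+++#+++.....++####++++++++
...........................++++...++###+##++++++++

(np.float64(234.16580755492055), np.float64(241.74786482477026))
(np.float64(0.4362016874798435), -0.024, np.float64(0.11205229483859783)) (np.float64(247.13952866230096), np.float64(246.714182324768))
(np.float64(0.41074995581446155), -0.024, np.float64(0.15967801641038498)) (np.float64(237.5944228402655), np.float64(234.64895448601067))
```

The handle stands steeper (about 1.2 rad) than assumed, so the fingers passed in front of it. I'll push its end outward from the blank side first, then press down.

Emit:
servo_tool --series "0.01 0 0 0 0 0 1; 0.01 0 -0.05 0 0 0 1; -0.04 0 -0.05 0 0 0 1; -0.062 0 -0.05 0 0 0 1; -0.062 0 -0.03 0 0 0 1"

```text
clock: 41.4
position: [0.4679, -0.0253, 0.1802]
ee_rot: [0.008, -0.0, 1.0, 0.0]
contact_force: [0.3, 0.4, -0.8]
width: 0.0001
gripper_force: 0.0
```

Emit:
servo_tool --series "0 0 0.012 0 0 0 1; 0 0 0.017 0 0 0 1; 0 0 0.017 0 0 0 1; 0.006 0 0.017 0 0 0 1; 0.012 0 0.017 0 0 0 1"

```text
clock: 41.9
position: [0.4502, -0.0245, 0.1607]
ee_rot: [0.003, -0.0, 1.0, 0.001]
contact_force: [-0.2, -0.4, -0.2]
width: 0.0001
gripper_force: 0.0
```

Emit:
servo_tool --series "0 0 0.003 0 0 0 1; 0.006 0 0.003 0 0 0 1; 0.014 0 0.003 0 0 0 1; 0.02 0 0.003 0 0 0 1; 0.026 0 0.003 0 0 0 1"

```text
clock: 42.4
position: [0.4244, -0.0244, 0.1572]
ee_rot: [0.003, -0.0, 1.0, 0.001]
contact_force: [0.5, 0.6, 1.1]
width: 0.0
gripper_force: 0.6
```

Emit:
servo_tool --series "0.006 0 0 0 0 0 1; 0.012 0 0 0 0 0 1; 0.018 0 0.001 0 0 0 1; 0.024 0 0.003 0 0 0 1; 0.024 0 0.003 0 0 0 1"

```text
clock: 42.9
position: [0.3985, -0.0241, 0.1531]
ee_rot: [0.001, -0.0, 1.0, 0.002]
contact_force: [-0.5, 0.7, 0.4]
width: -0.0004
gripper_force: 0.0
```

```bash
cat >> h.py <<'E'
def asc():
    s=eyes.get_image("scene")[:,:,::-1].copy();st=manip.get_state();print(st['position'].round(4),st['contact_force'].round(1))
    g=s.max(2)[215:275:2,205:268]; print("\n".join("".join("#" if v<40 else "+" if v<70 else "." for v in r) for r in g))
    return s
E
python3 -c "
from h import *
asc()"
```

```text
[ 0.3993 -0.0242  0.1533] [-0.6 -0.1 -0.3]
.............+######################+##+++..++##+..............
..............+############################+##+................
...............+#############################+.................
....................#######################+...................
....................+####################+.....................
.....................+#################+.......................
.......................++##########+...........................
.......................+++++######.............................
.......................+++.+######+............................
.......................+++.+######+............................
........................++.++######+...........................
........................++.++#########+........................
.........................+..++++++######+......................
..................................+#######+....................
....................................########+..................
.....................................+#######+.................
.................................
[... 162 characters left out ...]
..........................+.........+++###+++#++...+++#++...
.+.....................................+###+#+####++++++++...++
.......................................+++##+#+#++####+++++++++
.......................................++####+#++#++++#++++++++
.......................................++#++++##+#+..++++++++++
......................................++#+#+++++###++#+++++++++
......................................++++#++++###+++..++++++++
.......................................+#+##++.........++++++++
......................................++###+........+++++++++++
...........+...........................+###+.....++####++++++++
...........+.............................+++...+#######++++++++
```

Emit:
servo_tool --series "0.004 0 0.006 0 0 0 1; 0.008 0 0.012 0 0 0 1; 0.011 0 0.018 0 0 0 1; 0.014 0 0.024 0 0 0 1; 0.016 0 0.03 0 0 0 1"

```text
clock: 43.45
position: [0.3709, -0.0233, 0.1223]
ee_rot: [-0.012, -0.002, 1.0, 0.002]
contact_force: [-28.9, -2.8, 22.5]
width: 0.0001
gripper_force: 17.6
```

```bash
python3 -c "
from h import *
asc()"
```

```text
[ 0.3698 -0.0232  0.1211] [-24.1  -3.1  18.9]
###++##########################................................
####+##########################+...............................
############################++##+..............................
+###########################+++#+..............................
.+##########################+.++...............................
..+##########################+.................................
...+########################+++................................
....+#######################++#+.....+++.......................
.....+######################+++++....+##.......................
......+####################+######+++##+.......................
........#############################+.........................
............#######################+...........................
............+####################+.............................
.............+#+###############+...............................
..............+++##########+...................................
...............++.++#####+............++.......................
...............++..+######....
[... 165 characters left out ...]
.............++.++#####################+####+#++++.++#+++...
.+..................++++.+++++++++++++++++##############+++++++
........................................+++#####++######+++++++
.........................................+#######+#++.+#+++++++
..........................................++##++++#++++#+++++++
...........................................++####+###++++++++++
...........................................++##+++++....+++++++
..........................................++###++......++++++++
............................................++#++..+++###++++++
...........+............................+++......++######++++++
...........+..........................+###++.....+###+++.++++++
```

The fingertip slid onto the handle's end and pressed axially. Backing off and pressing farther inboard.

Emit:
servo_tool --series "0.008 0 -0.005 0 0 0 1; 0.008 0 -0.02 0 0 0 1; 0.008 0 -0.05 0 0 0 1; -0.01 0 -0.05 0 0 0 1; -0.016 0 -0.05 0 0 0 1"

```text
clock: 44.0
position: [0.4025, -0.0248, 0.1745]
ee_rot: [0.004, -0.0, 1.0, 0.001]
contact_force: [-0.0, -0.4, -0.1]
width: 0.0001
gripper_force: 0.0
```

```bash
python3 - <<'E'
from h import *
s=asc(); a=cv2.imread("pics/s14.png")
print(tm(a,s,292,240,16,14,12),tm(a,s,262,240,30,25,12)); cv2.imwrite("pics/s16.png",s)
E
```

```text
[ 0.4022 -0.0246  0.1738] [ 0.9 -0.4 -0.1]
.....................#####################.....................
......................+#+#############++.......................
.......................++#+########+...........................
........................++.++#####+............................
........................++..+######............................
........................+++.+######+...........................
.........................++.++#####+...........................
.........................++.++####+............................
..........................+..+++...............................
...............................................................
...............................................................
...............................................................
...............................................................
...............................................................
...............................................................
......................................++.......................
.................................
[... 190 characters left out ...]
###########+#+#####++..++#+++...
.+........................++++++++++++++++#########+#+##+++++++
........................................+++#####++######+++++++
.........................................++#+++##+#++.+#+++++++
..........................................++#+#+++#++++#+++++++
..........................................+++###++###++++++++++
...........................................+###+++++....+++++++
..........................................+++#+++......++++++++
............................................+##++..+++##+++++++
...........+............................++.......++##+##+++++++
...........+..........................+##++......+#+#+++.++++++
(1, -1, 0.96) (2, -1, 0.96)
```

Emit:
servo_tool --series "0 0 0.035 0 0 0 1; 0 0 0.044 0 0 0 1; 0.001 0 0.048 0 0 0 1; 0.002 0 0.052 0 0 0 1; 0.003 0 0.056 0 0 0 1"

```text
clock: 44.55
position: [0.398, -0.0244, 0.1181]
ee_rot: [0.003, -0.0, 1.0, 0.001]
contact_force: [-0.6, 0.2, 1.9]
width: 0.0
gripper_force: 0.8
```

Emit:
servo_tool --series "0.001 0 0.004 0 0 0 1; 0.002 0 0.008 0 0 0 1; 0.003 0 0.012 0 0 0 1; 0.004 0 0.014 0 0 0 1; 0.005 0 0.016 0 0 0 1"

```text
clock: 45.05
position: [0.3923, -0.0242, 0.1016]
ee_rot: [0.002, -0.0, 1.0, 0.001]
contact_force: [-2.0, -0.7, 5.1]
width: -0.0001
gripper_force: 2.2
```

```bash
python3 - <<'E'
from h import *
s=asc(); a=cv2.imread("pics/s14.png")
print(tm(a,s,292,240,16,14,12),tm(a,s,262,240,30,25,12)); cv2.imwrite("pics/s17.png",s)
E
```

```text
[ 0.3919 -0.0242  0.1014] [-0.9 -0.6  3.1]
.........#############################+........................
.......++#############################+........................
.....+##+##+##########################.........................
......+####++#########################+........................
.......+###############################+.......................
........+###########################+##+.......................
.........+##########################+++........................
..........+#########################+..........................
...........+########################++.........................
............+#######################+#+.....++.................
.............+#####################++++++...+##................
..............+########################++++++#+................
................#############################..................
....................#######################+...................
....................+####################+.....................
.....................+#################+.......................
......................+++########
[... 190 characters left out ...]
###+.....+#########+++..+#+++...
++......................++.+#######++..+++##########+###+++++++
........................++.++#########++################+++++++
.......................++#+..++########+++#######+#++++#+++++++
...................++###############++...+++++###+#++++#+++++++
..................++############+++.........++#######++++++++++
..................++######++++.............+++####++....+++++++
....................+++++.................+++++#+#+....++++++++
..........................................+++..+++..+++#+++++++
...........++...........................+#+++....+++####+++++++
...........+..........................+######++..+####+++++++++
(1, -1, 0.98) (1, -1, 0.97)
```

Emit:
servo_tool --series "0.001 0 0.003 0 0 0 1; 0.001 0 0.006 0 0 0 1; 0.001 0 0.008 0 0 0 1; 0.001 0 0.009 0 0 0 1; 0.001 0 0.009 0 0 0 1"

```text
clock: 45.6
position: [0.3895, -0.024, 0.0925]
ee_rot: [-0.0, -0.0, 1.0, 0.002]
contact_force: [-4.5, -0.6, 7.3]
width: 0.0002
gripper_force: 3.6
```

Emit:
servo_tool --series "0 0 0.0005 0 0 0 1; 0 0 0.001 0 0 0 1; 0 0 0.0015 0 0 0 1; 0 0 0.0015 0 0 0 1; 0 0 0.0015 0 0 0 1"

```text
clock: 46.1
position: [0.3887, -0.024, 0.0912]
ee_rot: [-0.001, -0.001, 1.0, 0.001]
contact_force: [-7.2, -1.3, 11.3]
width: -0.0
gripper_force: 5.0
```

```bash
python3 - <<'E'
from h import *
s=asc(); a=cv2.imread("pics/s14.png")
print(tm(a,s,292,240,16,14,12),tm(a,s,262,240,30,25,12))
E
```

```text
[ 0.3887 -0.024   0.0912] [-7.3 -1.3 10.1]
.......#################################.......................
.......################################+.......................
........##############################+........................
.......++############################+.........................
.....##+##+##########################..........................
.....+#####+#########################+.........................
......+##++###########################+........................
.......+##########################+++#+........................
........+##########################++++........................
.........+#########################+.+.........................
..........+########################++..........................
...........+#######################+++.....++..................
............+######################++++....++#+................
..............####################+###++++++##+................
...............#############################+..................
...................#######################+....................
...................+#############
[... 190 characters left out ...]
##+.....+######+#++....++++++...
.+....................+++.+######+....+++###+####+++++++++...++
......................+++.+######+...+++#######+#######++++++++
.......................++.+#######+++###++###+#####+++#++++++++
.......................++.++#########++++++++#####+..+#++++++++
.......................+++..+#######++......++##+#+++#+++++++++
..................+++############+++.......+++####+++...+++++++
.................++###########+++.........+++++##++....++++++++
.................+########+++............+#++..+++..+++#+++++++
...........++.....+#####+...............+#+#+.....+++###+++++++
...........+.........................++######++.+####++++++++++
(1, -3, 0.95) (0, -1, 0.93)
```

Emit:
servo_tool --series "0 0 -0.01 0 0 0 1; 0 0 -0.05 0 0 0 1; 0 0 -0.09 0 0 0 1; -0.02 0 -0.13 0 0 0 1; -0.03 0 -0.15 0 0 0 1"

```text
clock: 46.65
position: [0.4245, -0.025, 0.2457]
ee_rot: [0.007, -0.0, 1.0, 0.001]
contact_force: [-0.2, 0.5, 0.4]
width: -0.0004
gripper_force: 0.0
```

```bash
python3 - <<'E'
from h import *
np.set_printoptions(precision=2,suppress=True)
s=asc(); a=cv2.imread("pics/s14.png");cv2.imwrite("pics/s18.png",s)
print(tm(a,s,292,240,16,14,12),tm(a,s,262,240,30,25,12))
g=(s.max(2)<45).astype(np.uint8); g[:,:215]=0;g[:,244:]=0;g[:240]=0;g[285:]=0
n,l,q,c=cv2.connectedComponentsWithStats(g); i=1+q[1:,4].argmax(); ys,xs=np.where(l==i); print(q[i],c[i],cv2.fitLine(np.c_[xs,ys].astype(np.float32),2,0,.01,.01)[:2].T)
S=eyes.camera_info("scene")
for x0 in (.490,.4925):
  for th in (0,.1,.2,.3):
    f=lambda al:np.array(proj(S,(x0-.046-al*np.cos(th)+.012*np.sin(th),-.0243,.072+al*np.sin(th)+.012*np.cos(th)))); d=f(.039)-f(.093); print(x0,th,f(.066),f(.093),d/np.linalg.norm(d))
E
```

```text
[ 0.43 -0.03  0.25] [3. 0. 2.]
...............................................................
...............................................................
...............................................................
...............................................................
...............................................................
...............................................................
...............................................................
...............................................................
...............................................................
...............................................................
...............................................................
...............................................................
...............................................................
...............................................................
...............................................................
...............................................................
.....................................++++++++
[... 675 characters left out ...]
.....++...................#++..++++.+++#+++++++
...........+............................+##++....+++####+++++++
...........+..........................++#####++.++###++++++++++
(1, -1, 0.98) (0, 0, 0.98)
[224 257  19  12 114] [232.8  262.25] [[ 0.92 -0.4 ]]
0.49 0 [229.46 266.65] [220.52 271.75] [ 0.87 -0.5 ]
0.49 0.1 [229.73 264.18] [220.71 268.32] [ 0.91 -0.42]
0.49 0.2 [230.22 261.64] [221.22 264.77] [ 0.94 -0.33]
0.49 0.3 [230.93 259.07] [222.05 261.13] [ 0.97 -0.23]
0.4925 0 [230.28 266.18] [221.36 271.27] [ 0.87 -0.5 ]
0.4925 0.1 [230.55 263.72] [221.55 267.84] [ 0.91 -0.42]
0.4925 0.2 [231.04 261.18] [222.07 264.3 ] [ 0.94 -0.33]
0.4925 0.3 [231.75 258.61] [222.89 260.67] [ 0.97 -0.23]
```

The handle is at about 0.13 rad, because pressing far out tipped the nose. The coupler has settled flat again. I'll press nearer the pin.

Emit:
servo_tool --series "0.008 0 0.05 0 0 0 1; 0.008 0 0.1 0 0 0 1; 0.008 0 0.125 0 0 0 1; 0.008 0 0.134 0 0 0 1; 0.008 0 0.134 0 0 0 1"

```text
clock: 47.2
position: [0.4134, -0.0241, 0.1066]
ee_rot: [0.001, 0.0, 1.0, 0.002]
contact_force: [0.2, -0.1, 0.3]
width: -0.0003
gripper_force: 0.0
```

Emit:
servo_tool --series "0 0 0.002 0 0 0 1; 0 0 0.004 0 0 0 1; 0 0 0.006 0 0 0 1; 0 0 0.007 0 0 0 1; 0 0 0.007 0 0 0 1"

```text
clock: 47.7
position: [0.4138, -0.0242, 0.1006]
ee_rot: [0.002, -0.0, 1.0, 0.001]
contact_force: [0.4, 0.2, -1.0]
width: -0.0
gripper_force: 0.0
```

Emit:
servo_tool --series "0 0 0.002 0 0 0 1; 0 0 0.004 0 0 0 1; 0 0 0.005 0 0 0 1; 0 0 0.006 0 0 0 1; 0 0 0.006 0 0 0 1"

```text
clock: 48.2
position: [0.4124, -0.0242, 0.0945]
ee_rot: [0.001, -0.0, 1.0, 0.001]
contact_force: [-3.1, -1.0, 6.8]
width: 0.0001
gripper_force: 3.4
```

Emit:
servo_tool --series "0 0 0.001 0 0 0 1; 0 0 0.002 0 0 0 1; 0 0 0.002 0 0 0 1; 0 0 0.002 0 0 0 1; 0 0 0.002 0 0 0 1"

```text
clock: 48.7
position: [0.4107, -0.0241, 0.0924]
ee_rot: [-0.001, -0.001, 1.0, 0.001]
contact_force: [-6.6, -0.3, 11.6]
width: -0.0001
gripper_force: 5.1
```

```bash
cat >> h.py <<'E'
def chk(show=False):
    s=eyes.get_image("scene")[:,:,::-1].copy(); a=cv2.imread("pics/s14.png");st=manip.get_state();print(st['position'].round(4),st['contact_force'].round(1))
    print(tm(a,s,292,240,16,14,12),tm(a,s,262,240,30,25,12))
    g=(s.max(2)<45).astype(np.uint8); g[:,:215]=0;g[:,244:]=0;g[:240]=0;g[285:]=0
    n,l,q,c=cv2.connectedComponentsWithStats(g); i=1+q[1:,4].argmax(); ys,xs=np.where(l==i); print(q[i],c[i],cv2.fitLine(np.c_[xs,ys].astype(np.float32),2,0,.01,.01)[:2].T)
E
python3 -c "
from h import *
chk()"
```

```text
[ 0.4108 -0.0241  0.0925] [-7.1 -0.4 10. ]
(1, -2, 0.98) (1, -1, 0.96)
[223 240  21  31 254] [235.77559055 254.96062992] [[ 0.3642077  -0.93131775]]
```

Emit:
servo_tool --series "0 0 0.001 0 0 0 1; 0 0 0.002 0 0 0 1; 0 0 0.003 0 0 0 1; 0 0 0.003 0 0 0 1; 0 0 0.003 0 0 0 1"

```text
clock: 49.25
position: [0.4082, -0.024, 0.0892]
ee_rot: [-0.003, -0.001, 1.0, 0.001]
contact_force: [-9.8, -2.2, 14.3]
width: -0.0001
gripper_force: 7.3
```

```bash
python3 -c "
from h import *
chk()"
```

```text
[ 0.4082 -0.024   0.0892] [-11.5  -1.5  14.4]
(0, -2, 0.95) (0, -1, 0.95)
[223 240  21  33 297] [235.62289562 255.03030303] [[ 0.3050675 -0.9523307]]
```

Emit:
servo_tool --series "0 0 -0.01 0 0 0 1; 0 0 -0.05 0 0 0 1; 0 0 -0.09 0 0 0 1; 0 0 -0.13 0 0 0 1; 0 0 -0.15 0 0 0 1"

```text
clock: 49.8
position: [0.4152, -0.025, 0.2431]
ee_rot: [0.006, -0.0, 1.0, 0.001]
contact_force: [1.1, -0.3, -0.3]
width: -0.0001
gripper_force: 0.0
```

```bash
python3 -c "
from h import *
chk()"
```

```text
[ 0.4165 -0.0252  0.2451] [0.3 0.1 1.5]
(1, -1, 0.96) (0, 0, 0.98)
[223 258  20  13 121] [232.36363636 263.95867769] [[ 0.8895465  -0.45684466]]
```

Progress: the handle is at about 0.055 rad and the coupler sits flat. One more, firmer press.

Emit:
servo_tool --series "0.012 0 0.05 0 0 0 1; 0.012 0 0.1 0 0 0 1; 0.012 0 0.14 0 0 0 1; 0.012 0 0.148 0 0 0 1; 0.012 0 0.151 0 0 0 1"

```text
clock: 50.35
position: [0.396, -0.0235, 0.0876]
ee_rot: [-0.005, -0.001, 1.0, 0.002]
contact_force: [-15.8, -0.8, 23.7]
width: -0.0002
gripper_force: 11.8
```

Emit:
servo_tool --series "0 0 0.001 0 0 0 1; 0 0 0.002 0 0 0 1; 0 0 0.003 0 0 0 1; 0 0 0.004 0 0 0 1; 0 0 0.004 0 0 0 1"

```text
clock: 50.85
position: [0.3949, -0.0235, 0.0862]
ee_rot: [-0.005, -0.001, 1.0, 0.002]
contact_force: [-19.4, 0.5, 31.4]
width: 0.0001
gripper_force: 15.5
```

```bash
python3 -c "
from h import *
chk()"
```

```text
[ 0.3949 -0.0234  0.0862] [-18.7  -0.9  30.3]
(0, -3, 0.96) (0, -1, 0.92)
[221 240  23  35 412] [233.59708738 253.65048544] [[ 0.14268158 -0.9897686 ]]
```

Emit:
servo_tool --series "0 0 -0.01 0 0 0 1; 0 0 -0.05 0 0 0 1; 0 0 -0.09 0 0 0 1; 0 0 -0.13 0 0 0 1; 0 0 -0.15 0 0 0 1"

```text
clock: 51.4
position: [0.4036, -0.025, 0.2392]
ee_rot: [0.007, -0.0, 1.0, 0.001]
contact_force: [0.9, 0.1, 0.3]
width: 0.0001
gripper_force: 0.0
```

```bash
python3 - <<'E'
from h import *
chk()
np.set_printoptions(precision=3,suppress=True)
# model-predicted blob slope/position by fitting theta to sleeve outer tip & centroid, using sleeve part only
s=eyes.get_image("scene")[:,:,::-1].copy(); cv2.imwrite("pics/s19.png",s); S=eyes.camera_info("scene")
g=s.max(2).astype(int)
for y in range(252,278): print(y,"".join("#" if v<40 else "+" if v<70 else "." for v in g[y,214:262]))
for x0 in (.490,.4925):
  for th in (0,.05,.1):
    f=lambda al,k=.012:np.array(proj(S,(x0-.046-al*np.cos(th)+k*np.sin(th),-.0243,.072+al*np.sin(th)+k*np.cos(th)))); print(x0,th,f(.039),f(.066),f(.093))
E
```

```text
[ 0.405  -0.0253  0.2411] [ 0.9 -0.5  2.3]
(0, 0, 0.96) (0, 0, 0.99)
[223 259  19  13 122] [231.83606557 265.04918033] [[ 0.877849  -0.4789375]]
252 ..............................++++#+#++#++....++
253 ..............................++#+#####+++...++#
254 ..............................+++#+++###++++++++
255 ..............................+++##+######+++#++
256 .............................+++###+##+###++++++
257 ............................+++########+######++
258 .......................++++..+#+#+++++++#+####++
259 .....................+++##++.++###+###++#++++#++
260 ...................+++#####++++##++++##+#++.+#++
261 .................+++########++++++++++#+#+..+#++
262 ..............++++##########+++...+++#+##++++#++
263 ..............+#+##########+......++++#+++##++++
264 ............+++###########++......+++#++##++++++
265 ..........+++###########+++.......+++##++++...++
266 .........+############+++........++####+++....++
267 ........++##########+++.........++++++++#+....++
268 ........+##########++..........++#+..+++++..++++
269 ........+########+++............+#++..+++++++#++
270 .........+#####+++.............++#++.....+++##++
271 ..+.+....++##+++...............+##+.....+++###++
272 ..+.......++++...............+++##++...++#####++
273 ..+..........................+#####+++.+###+++++
274 ..+.........................+########+++####+..+
275 ..+......+...............+++#############++....+
276 ..+.....................++#############+#++.....
277 .++.....................+############+####++....
0.49 0 [238.168 261.684] [229.462 266.647] [220.519 271.746]
0.49 0.05 [238.316 260.925] [229.57  265.424] [220.575 270.051]
0.49 0.1 [238.495 260.159] [229.734 264.18 ] [220.712 268.32 ]
0.4925 0 [238.963 261.231] [230.278 266.182] [221.357 271.268]
0.4925 0.05 [239.111 260.473] [230.387 264.96 ] [221.415 269.574]
0.4925 0.1 [239.29  259.708] [230.551 263.717] [221.553 267.844]
```

Emit:
servo_tool --series "0.004 0 0.05 0 0 0 1; 0.004 0 0.1 0 0 0 1; 0.004 0 0.14 0 0 0 1; 0.004 0 0.15 0 0 0 1; 0.004 0 0.153 0 0 0 1"

```text
clock: 52.0
position: [0.3908, -0.0233, 0.0814]
ee_rot: [-0.006, -0.001, 1.0, 0.002]
contact_force: [-19.7, 0.2, 47.7]
width: -0.0
gripper_force: 24.0
```

Emit:
servo_tool --series "0 0 0.001 0 0 0 1; 0 0 0.002 0 0 0 1; 0 0 0.003 0 0 0 1; 0 0 0.003 0 0 0 1; 0 0 0.003 0 0 0 1"

```text
clock: 52.5
position: [0.3905, -0.0233, 0.0809]
ee_rot: [-0.005, -0.001, 1.0, 0.002]
contact_force: [-22.1, 1.2, 49.8]
width: 0.0001
gripper_force: 25.3
```

Emit:
servo_tool --series "0 0 -0.01 0 0 0 1; 0 0 -0.05 0 0 0 1; 0 0 -0.09 0 0 0 1; 0 0 -0.13 0 0 0 1; 0 0 -0.16 0 0 0 1"

```text
clock: 53.0
position: [0.3976, -0.0246, 0.2406]
ee_rot: [0.004, -0.0, 1.0, 0.001]
contact_force: [0.2, -0.7, -0.7]
width: -0.0001
gripper_force: 0.0
```

```bash
python3 - <<'E'
from h import *
chk()
np.set_printoptions(precision=3,suppress=True)
S=eyes.camera_info("scene")
def fit(im,x0,x1,y0,y1):
    g=(im.max(2)<45).astype(np.uint8); m=np.zeros_like(g); m[y0:y1,x0:x1]=g[y0:y1,x0:x1]
    n,l,q,c=cv2.connectedComponentsWithStats(m); i=1+q[1:,4].argmax(); ys,xs=np.where(l==i); return q[i],c[i],cv2.fitLine(np.c_[xs,ys].astype(np.float32),2,0,.01,.01)[:2].T
print("initial",fit(cv2.imread("pics/scene0.png"),155,178,205,230))
# prediction with origin for initial: yaw ~3deg, sleeve ctr (.4215,.295)
for th in (0,.1):
    f=lambda al:np.array(proj(S,(.4215+(.066-al*np.cos(th)+.012*np.sin(th)),.295-.05*(al-.066),.056+al*np.sin(th)+.012*np.cos(th)))); d=f(.039)-f(.093); print(th,f(.066),f(.093),d/np.linalg.norm(d))
E
```

```text
[ 0.4003 -0.0252  0.2447] [ 1.4 -0.3  3.3]
(1, -1, 0.95) (0, 0, 0.99)
[223 258  20  13 121] [232.09917355 264.10743802] [[ 0.8917447  -0.45253885]]
initial (array([161, 211,  17,  10,  73], dtype=int32), array([168.575, 215.425]), array([[ 0.903, -0.431]], dtype=float32))
0 [168.671 216.278] [160.659 220.204] [ 0.898 -0.44 ]
0.1 [168.783 214.082] [160.643 217.142] [ 0.936 -0.352]
```

Dragging the coupler in +x while pressing seems to let the jaw push the handle back up. I'll press again with an x offset so no drag builds up.

Emit:
servo_tool --series "0 0 0.05 0 0 0 1; 0 0 0.1 0 0 0 1; 0 0 0.135 0 0 0 1; 0 0 0.143 0 0 0 1; 0.001 0 0.147 0 0 0 1"

```text
clock: 53.55
position: [0.3934, -0.0234, 0.0905]
ee_rot: [-0.002, -0.0, 1.0, 0.002]
contact_force: [-9.6, 1.8, 14.4]
width: 0.0003
gripper_force: 7.5
```

Emit:
servo_tool --series "0.003 0 0.001 0 0 0 1; 0.005 0 0.002 0 0 0 1; 0.007 0 0.003 0 0 0 1; 0.009 0 0.004 0 0 0 1; 0.011 0 0.005 0 0 0 1"

```text
clock: 54.05
position: [0.3882, -0.0247, 0.0872]
ee_rot: [0.005, -0.0, 1.0, 0.001]
contact_force: [3.7, 1.1, 6.1]
width: 0.0001
gripper_force: 2.9
```

```bash
python3 -c "
from h import *
chk()"
```

```text
[ 0.3879 -0.0247  0.0871] [3.8 1.2 5.7]
(0, -3, 0.95) (0, -1, 0.93)
[218 240  26  35 462] [232.28571429 253.0021645 ] [[ 0.03581933 -0.9993583 ]]
```

Emit:
servo_tool --series "0 0 -0.003 0 0 0 1; 0 0 -0.01 0 0 0 1; 0 0 -0.05 0 0 0 1; 0 0 -0.1 0 0 0 1; 0 0 -0.15 0 0 0 1"

```text
clock: 54.6
position: [0.3832, -0.0244, 0.2374]
ee_rot: [0.0, -0.0, 1.0, 0.002]
contact_force: [0.5, -0.4, -0.4]
width: 0.0003
gripper_force: 0.0
```

```bash
python3 -c "
from h import *
chk()
s=cv2.imread('pics/s8.png')
"
```

```text
[ 0.3882 -0.0256  0.2455] [2.  0.1 6. ]
(0, 0, 0.97) (0, 0, 0.99)
[223 259  19  13 122] [232.05737705 265.1557377 ] [[ 0.86992675 -0.493181  ]]
```

The handle is now down: slope (0.870,−0.493) against a predicted (0.87,−0.50) for zero. The coupler is flat. Checking that nothing in the tray or on the foot was disturbed.

Emit:
servo_tool --series "0 0 0 0 0 0 1; 0 0 -0.03 0 0 0 1; 0 0.05 -0.05 0 0 0 1; 0 0.1 -0.05 0 0 0 1; 0 0.15 -0.05 0 0 0 1"

```text
clock: 55.15
position: [0.3837, 0.1224, 0.2859]
ee_rot: [0.001, 0.001, 1.0, 0.001]
contact_force: [0.8, 0.4, -0.0]
width: -0.0001
gripper_force: 0.0
```

```bash
python3 - <<'E'
from h import *
chk()
s=eyes.get_image("scene")[:,:,::-1].copy();t=eyes.get_image("top")[:,:,::-1].copy();cv2.imwrite("pics/s20.png",s);cv2.imwrite("pics/t20.png",t)
for nm,a,b,y0,y1,x0,x1 in (("scene tray",cv2.imread("pics/s11.png"),s,265,385,285,440),("top tray",cv2.imread("pics/t8.png"),t,215,320,360,450),("scene tools",cv2.imread("pics/s11.png"),s,370,470,340,490),("scene foot+",cv2.imread("pics/s11.png"),s,225,310,205,330),("wax/sand",cv2.imread("pics/s11.png"),s,185,265,270,380),("hex",cv2.imread("pics/s11.png"),s,240,280,165,215)):
    d=cv2.blur(cv2.absdiff(a,b).max(2)[y0:y1,x0:x1],(3,3))>40; print(nm,d.sum())
print(manip.get_state()['width'])
E
```

```text
[0.3824 0.1313 0.2855] [1.1 5.7 0.3]
(0, 0, 0.97) (0, 0, 0.99)
[223 259  21  13 124] [232.32258065 265.02419355] [[ 0.87901455 -0.476795  ]]
scene tray 2
top tray 0
scene tools 0
scene foot+ 1565
wax/sand 732
hex 56
0.0002944677988387032
```

```bash
python3 - <<'E'
from h import *
s=cv2.imread("pics/s20.png");a=cv2.imread("pics/s11.png");a0=cv2.imread("pics/scene0.png")
for n,b in dict(sanding=(338,228,38,34),wax=(274,192,30,28),hex=(170,248,40,22)).items(): print(n,tm(a,s,*b,12),tm(a0,s,*b,12))
t=cv2.imread("pics/t20.png");t0=cv2.imread("pics/top0.png")
for n,b in dict(sanding=(318,175,36,28),wax=(232,165,30,32),hex=(228,282,20,30)).items(): print(n,tm(t0,t,*b,12))
T=eyes.camera_info("top")
g=t[225:315,250:350]; d=cv2.absdiff(t,cv2.imread("pics/t8.png")).max(2); print("foot sides changed", [(int((d[y0:y1,x0:x1]>60).sum())) for y0,y1,x0,x1 in ((240,300,315,345),(235,300,258,283))])
E
```

```text
sanding (0, 0, 1.0) (0, 0, 1.0)
wax (0, 0, 0.79) (0, 0, 0.79)
hex (0, 0, 0.93) (0, 0, 1.0)
sanding (0, 0, 1.0)
wax (0, 0, 1.0)
hex (10, 2, 0.28)
foot sides changed [0, 0]
```

```bash
python3 -c "
from rig import manip
print(manip.sign_off())"
```

```text
the job is handed in; nothing more can be done
None
```

The job is handed in, result not shown: three offcuts (a, c, d) and the cap are in the tray, the coupler sits level and home on the ball, and the latch reads about 0.01–0.03 rad from camera images; a failed first latch lift slid the coupler about 30 mm and seemed to raise its nose, but it did not tip over.

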